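# Load the hand tote with pipe couplings and hold it up

### The arm

A 7-joint arm with a two-finger parallel gripper is mounted at the origin on the work surface. World frame = base frame: x ahead of the robot, y to its left, z up, the work surface at z = 0. Lengths are in mm, angles in rad, forces in N, time in s.
With the tool pointing down it reaches from about 400 to 875 mm from the base axis. Payload 4.4 kg.
Tool frame: the origin (TCP) lies where the fingers leave the gripper's body, on its centre line; the fingertips stand 73 mm ahead of it and the grasp point (between the pads) lies 54 mm ahead of it; z points along the fingers, y is the line along which they close (so a half turn about z gives the same grasp; the last joint's range is limited). The gripper opens to 85 mm and grips with 20 to 120 N. Pads are 22 mm wide; open, the fingers measure 114 mm over their backs; the gripper's body (76 mm by 85 mm) begins 54 mm behind the grasp point. The pads swing forward as they close: fully open they stand 13 mm farther back than shut.
Start: joints at [-1.347, 0.628, 0.038, 1.517, -0.027, 0.996, -0.02], TCP at [185.722, 622.916, 303.913] pointing down, gripper open.
Joint ranges: [-3.06, 3.06], [-0.37, 2.12], [-1.25, 1.32], [0.18, 2.47], [-1.1, 4.24], [0.23, 1.98], [-2.94, 2.94]. Speed limits (rad/s): [2.57, 2.57, 3.14, 3.14, 3.14, 3.14, 3.14].

### API

Orientations are given as [roll, pitch, yaw] about the fixed x, y, z axes, in that order (R = Rz(yaw) Ry(pitch) Rx(roll)).
In Python, from cell import ctrl gives the robot as it stands.
- The arm moves only by the tool send_rows, never from a script. Its argument "rows" is a list that holds one entry, the list of rows, each a list of 6 numbers: the shift along the tool's x, y, z in cm, then the turn, a rotation vector about the tool's x, y, z in rad. In form: [[[tx, ty, tz, wx, wy, wz], ...]]. A call has 1 to 10 rows; each row is the pose to reach, as a shift and turn from the pose commanded when the call began, along the tool's axes at that moment; what a row does not reach only later rows make up. A row lasts 1/10 s, in which the tool goes at most 50 mm and 8.59 degrees, less where a joint would pass 70% of its speed; a pose out of reach is approached as far as the arm can. A call with a gripper value outside its range is refused whole. "grip" is the closure in counts, from 0 (fully open) to 255 (shut), set as the call begins (left out, the last holds). The fingers move at their own pace and stop on an object; the grip force is fixed at half the most. Time passes only in rows, so rows that repeat a pose let the fingers close. It gives the time, the measured TCP pose, the force, the opening and the grip force at its end, in the units of the state.
- ctrl.read_state(): the state, without advancing time (a new reading comes with each control period).
- ctrl.get_image(name): name is "side" or "top"; returns a dict with "pixels" (400x640x3 uint8, red, green, blue), "fx", "fy", "cx", "cy" (pixels), "D" ([k1, k2, p1, p2, k3] as OpenCV has them; the pictures are not rectified), "extrinsics" (4x4, takes a point from camera to world coordinates). Camera axes: x right, y up, looking along -z (the intrinsics and any distortion apply to the point x, -y, -z); pixel columns grow to the right and rows downward; lengths in mm; the calibration is good to about 2 mm. A picture is of the moment at which its call begins. There is no depth.
- ctrl.finish_job(): hands the job in; it is judged then, once.
The state is a dict: "clock": time; "qpos": joint angles; "qd": joint speeds; "tau": joint torques, N m; "eef_pos": TCP position; "tool_rot": TCP orientation; "force": force on the tool from outside, world axes, zero at the start; "torque": the same for the moment, N m; "width": finger opening in mm; "gripper_force": force on a finger pad.
Only numpy, scipy, OpenCV 4.12 (cv2) and the standard library are available. Lean on these libraries where they do the work, as an engineer would, in place of code of your own. Each camera call takes 0.05 s, during which the arm holds its last target. There are 200 camera calls.

### The job

Pick up the pale shelf bin and tip all five pipe couplings out of it into the dark grey hand tote, then stand the empty bin back upright on the table and let go of it. Then lift the tote by its handle and hold it level and still about 10 cm clear of the table, ready for me to take it from you: finish while still holding it. Do not tip the tote over or disturb the tape roll, the jar or the screwdriver.

Things in the scene. Friction and masses are not known exactly. Their poses are not given: they have to be found in the camera images.
- bin_center (a point): Pale plastic shelf bin, loose, 210 long x 52 wide x 80 mm high, 0.13 kg empty; five couplings in one row in it. Point at mid length and width, 40 mm above its underside. x from its low front to its closed back, y across, z up. Upright side walls, full height from the back to 35 mm in front of the point, then sloping to 34 mm at the front. Grip it across the width; loaded it balances 12 mm behind the point.
- bin_lip (a point): Middle of the bin's front lip, same axes: 105 mm in front of point bin_center, 14 mm above the underside. The bin is open above this lip. Walls 4, floor 3 mm thick; the floor's last 32 mm ramp up to the lip at 19 degrees. Couplings slide on the floor once the bin is tipped 26 to 36 degrees and over the ramp at 45 to 55; tipped about 70 degrees, front down, it empties. Front starts roughly towards the robot.
- coupling0_center (a point): Hexagonal galvanised steel pipe coupling, one of five alike, loose, 26 mm across flats, 22 mm long, with a 15 mm bore, 70 g. The point is its centre; z along its bore. It starts lying flat, bore upright, in the bin.
- coupling1_center (a point): Hexagonal galvanised steel pipe coupling, one of five alike, loose, 26 mm across flats, 22 mm long, with a 15 mm bore, 70 g. The point is its centre; z along its bore. It starts lying flat, bore upright, in the bin.
- coupling2_center (a point): Hexagonal galvanised steel pipe coupling, one of five alike, loose, 26 mm across flats, 22 mm long, with a 15 mm bore, 70 g. The point is its centre; z along its bore. It starts lying flat, bore upright, in the bin.
- coupling3_center (a point): Hexagonal galvanised steel pipe coupling, one of five alike, loose, 26 mm across flats, 22 mm long, with a 15 mm bore, 70 g. The point is its centre; z along its bore. It starts lying flat, bore upright, in the bin.
- coupling4_center (a point): Hexagonal galvanised steel pipe coupling, one of five alike, loose, 26 mm across flats, 22 mm long, with a 15 mm bore, 70 g. The point is its centre; z along its bore. It starts lying flat, bore upright, in the bin.
- tote_grip (a point): Middle of the straight handle of the dark grey plastic hand tote (loose, 0.36 to 0.54 kg empty), 155 mm above the tote's underside. x along the handle and the tote's length, y across, z up. The handle is a flat-sided bar 24 mm wide, 28 mm high, with 6 mm rounded edges, running between the tote's two ends, open underneath, its top 169 mm above the underside. Tote and load balance close to below this point.
- tote_floor (a point): Centre of the tote's floor, 4 mm above its underside, straight below point tote_grip, same axes. The tote is 280 mm long and 190 mm wide outside. Long side walls 4 mm thick, 80 mm high; the two end walls, 6 mm thick, rise as gables to 173 mm at the handle. No divider: one open space 268 x 182 mm.
- tape: Bystander: an upright-axis roll of packing tape, 100 mm across, 48 mm high; origin at the centre of its underside.
- jar: Bystander: a closed glass jar with a steel cap, 72 mm across, 85 mm high; origin at the centre of its underside.
- driver: Bystander: a screwdriver lying on the table, roughly 200 mm long; origin under its middle.
Not all that is in view belongs to the job. Of the things that look like the part that bears bin_center, the middle-sized one is meant.

How it is judged (in metres and radians):
On the way, in this order (a step that is already met when the one before it is completed fails the run):
1. the bin is in the air and tipped (height (world z) of bin_center above 0.1 m and angle between bin_center's own z axis and vertical above 0.6 rad), for 0.1 s.
2. all five couplings are inside the tote (x of coupling0_center in the frame of tote_grip between -0.14 and 0.14 m and y of coupling0_center in the frame of tote_grip between -0.095 and 0.095 m and z of coupling0_center in the frame of tote_grip between -0.158 and -0.07 m and x of coupling1_center in the frame of tote_grip between -0.14 and 0.14 m and y of coupling1_center in the frame of tote_grip between -0.095 and 0.095 m and z of coupling1_center in the frame of tote_grip between -0.158 and -0.07 m and x of coupling2_center in the frame of tote_grip between -0.14 and 0.14 m and y of coupling2_center in the frame of tote_grip between -0.095 and 0.095 m and z of coupling2_center in the frame of tote_grip between -0.158 and -0.07 m and x of coupling3_center in the frame of tote_grip between -0.14 and 0.14 m and y of coupling3_center in the frame of tote_grip between -0.095 and 0.095 m and z of coupling3_center in the frame of tote_grip between -0.158 and -0.07 m and x of coupling4_center in the frame of tote_grip between -0.14 and 0.14 m and y of coupling4_center in the frame of tote_grip between -0.095 and 0.095 m and z of coupling4_center in the frame of tote_grip between -0.158 and -0.07 m), for 0.2 s.
3. the bin stands upright on the table again, let go (angle between bin_center's own z axis and vertical below 0.12 rad and height (world z) of bin_center between 0.03 and 0.05 m and contact force between the fingers and bin below 0.1 N and linear speed of bin below 0.03 m/s), for 0.2 s.
4. the tote is off the table, level, held by its handle (height (world z) of tote_grip between 0.205 and 0.335 m and angle between tote_grip's own z axis and vertical below 0.1 rad and contact force between the fingers and tote above 2 N and distance between the grasp point and tote_grip below 0.09 m and contact force between tote and bin below 0.1 N and contact force between tote and table below 0.1 N), for 0.3 s.
At the end, for the whole second after the job is handed in: Fingers hold the tote near its handle's middle (within 90 mm), underside 50 to 180 mm up, level to 0.10 rad, slower than 30 mm/s and 0.15 rad/s, not resting on table or bin; all five couplings inside below the rim; the bin upright (0.12 rad) on the table, at rest, let go (all of step 2 and all of step 3 and all of step 4 and linear speed of tote below 0.03 m/s and angular speed of tote below 0.15 rad/s); the arm keeps its last pose, push and grip.
It fails at once if the tote is tipped more than 0.4 rad (23 degrees) (angle between tote_grip's own z axis and vertical above 0.4 rad).
It fails at once if the tape roll, jar or screwdriver is moved more than 30 mm (distance of any of tape, jar, driver from where it was at the start of the episode above 0.03 m).
It also fails if it takes over 72 s, if anything falls off the work surface, if the arm or the gripper's body presses on something with over 40 N, if the wrist force passes 120 N, or if a joint passes its speed limit or range.

## Working session

There is one attempt and no reset: what is moved stays moved. The work goes in short steps, Python scripts to look and compute and a tool call to move; the robot and the scene stay as the last step left them, time stands still between calls to the robot, and variables do not carry over. Pictures are saved under pics/ and viewed, at most 12 in all, crops included, and the job is handed in when it is done.

Besides the shell and the picture viewer there is one more tool, called in YAML: its name, and indented under it one key for each argument. send_rows: Moves the arm, as the interface text tells. Its arguments: {"type":"object","properties":{"rows":{"type":"array","items":{"type":"array","items":{"type":"array","items":{"type":"number"}}}},"grip":{"type":"number"}},"required":["rows"]}

```bash
ls; mkdir -p pics; cat > h.py <<'E'
import numpy as np, cv2
from scipy.spatial.transform import Rotation as R
from cell import ctrl
def grab(n,f):
    im=ctrl.get_image(n); cv2.imwrite(f'pics/{f}.png',im['pixels'][...,::-1]); np.save(f'pics/{f}.npy',im,allow_pickle=True); return im
def load(f): return np.load(f'pics/{f}.npy',allow_pickle=True).item()
def K(im): return np.array([[im['fx'],0,im['cx']],[0,im['fy'],im['cy']],[0,0,1.]])
def ray(im,uv):
    p=cv2.undistortPoints(np.array(uv,float).reshape(-1,1,2),K(im),np.array(im['D'],float)).reshape(-1,2)
    d=np.c_[p[:,0],-p[:,1],-np.ones(len(p))]; E=np.array(im['extrinsics'])
    return E[:3,3], d@E[:3,:3].T
def onz(im,uv,z):
    o,d=ray(im,uv); return o+d*((z-o[2])/d[:,2])[:,None]
def proj(im,P):
    E=np.array(im['extrinsics']); c=(np.array(P,float).reshape(-1,3)-E[:3,3])@E[:3,:3]
    c=c*[1,-1,-1]; return cv2.projectPoints(c,np.zeros(3),np.zeros(3),K(im),np.array(im['D'],float))[0].reshape(-1,2)
E
python3 - <<'E'
from h import *
for n in('top','side'):
    im=grab(n,n+'0'); print(n,np.round(im['extrinsics'],2).tolist(),im['fx'])
print(ctrl.read_state())
a=cv2.imread('pics/top0.png')
E
```

```text
pics
top [[-0.0, 0.98, -0.19, 299.57], [-1.0, -0.01, -0.03, -0.12], [-0.04, 0.19, 0.98, 1214.69], [0.0, 0.0, 0.0, 1.0]] 379.8646722883024
side [[-0.96, 0.15, -0.24, 150.88], [-0.28, -0.5, 0.82, 1242.34], [0.0, 0.85, 0.53, 915.83], [0.0, 0.0, 0.0, 1.0]] 421.77099401716663
{'clock': 0.1, 'qpos': array([-1.34679331,  0.62924875,  0.03844704,  1.51825836, -0.02701668,
        0.99629908, -0.02002375]), 'qd': array([ 0.00082502, -0.00255572, -0.00040092, -0.00409519, -0.00041433,
       -0.00179689,  0.0005019 ]), 'tau': array([ 2.98297506e-03, -5.64526677e+01,  1.23050261e+00, -1.93973047e+01,
        1.13202029e-02,  5.43836519e-03,  2.57491308e-05]), 'eef_pos': array([185.58978456, 622.49185526, 303.08722419]), 'tool_rot': array([-3.13989689e+00,  4.00300265e-06,  2.85175518e+00]), 'force': array([-0.58530992,  0.0324963 , -0.95193883]), 'torque': array([ 0.00145982, -0.02811958,  0.02950979]), 'gripper_force': 0.0, 'width': 85.72074641344349}
```

View pics/top0.png

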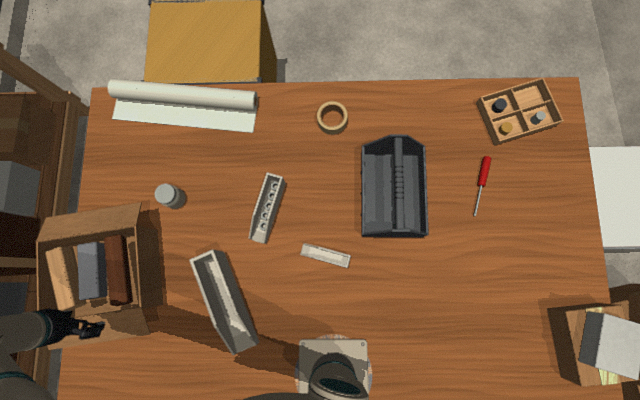

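View pics/side0.png

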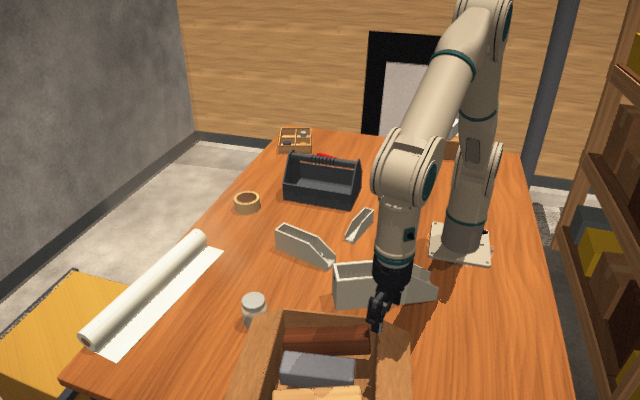

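The top view shows the middle bin, holding the couplings, at about (266,207) with its front at (260,240). The tote is at (394,187), the tape at (332,116), the jar at (167,195) and the screwdriver at (482,186). I'll zoom in on the bin and tote next.

```bash
python3 - <<'E'
from h import *
a=cv2.imread('pics/top0.png')
b=cv2.resize(a[165:250,240:300],None,fx=6,fy=6,interpolation=cv2.INTER_CUBIC)
c=cv2.resize(a[125:245,350:440],None,fx=4.25,fy=4.25,interpolation=cv2.INTER_CUBIC)
o=np.zeros((510,760,3),np.uint8); o[:510,:360]=b; o[:510,370:370+c.shape[1]]=c[:510]
cv2.imwrite('pics/crop0.png',o)
im=load('top0')
for n,(u,v) in dict(tape=(332,116),jar=(167,195),dr=(482,186)).items(): print(n,onz(im,[(u,v)],{'tape':40,'jar':85,'dr':10}[n]).round())
hsv=cv2.cvtColor(a,cv2.COLOR_BGR2HSV)
m=((hsv[...,1]<70)&(hsv[...,2]>90)).astype(np.uint8); m[:165]=0;m[250:]=0;m[:,:240]=0;m[:,295:]=0
cs=max(cv2.findContours(m,0,1)[0],key=cv2.contourArea); print(cv2.minAreaRect(cs),cv2.approxPolyDP(cs,2.5,True).reshape(-1,2).tolist())
m=((hsv[...,1]<90)&(hsv[...,2]<110)).astype(np.uint8); m[:120]=0;m[250:]=0;m[:,:345]=0;m[:,445:]=0
cs=max(cv2.findContours(m,0,1)[0],key=cv2.contourArea); print(cv2.minAreaRect(cs),cv2.approxPolyDP(cs,2.5,True).reshape(-1,2).tolist())
E
```

```text
tape [[807.  -6.  40.]]
jar [[538. 506.  85.]]
dr [[ 572. -486.   10.]]
((264.121826171875, 207.25350952148438), (18.850383758544922, 69.3714370727539), 15.679524421691895) [[266, 173], [249, 238], [261, 242], [265, 239], [282, 178]]
((393.137451171875, 185.89105224609375), (103.86946868896484, 66.4244155883789), 87.83892822265625) [[362, 145], [362, 235], [416, 237], [427, 234], [424, 146], [401, 134], [391, 134]]
```

View pics/crop0.png

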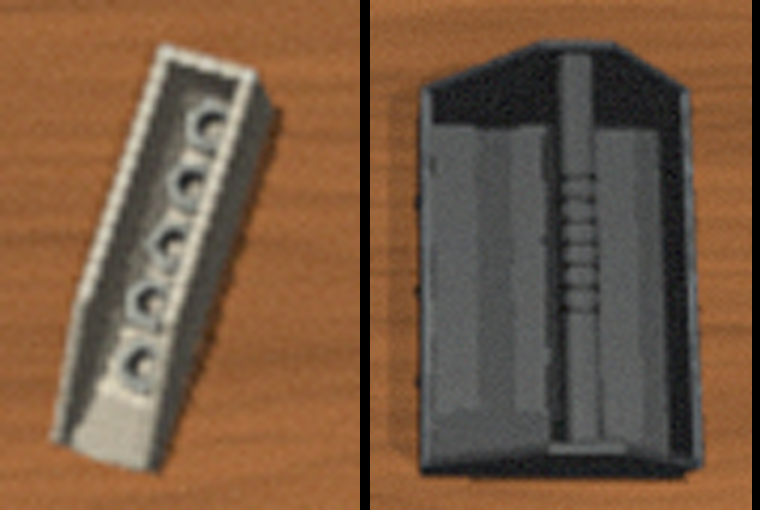

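```bash
python3 - <<'E'
from h import *
im=load('top0')
b=lambda x,y:(240+x/6-.5+.08,165+y/6-.5+.08)
t=lambda x,y:(350+(x-370)/4.25-.4,125+y/4.25-.4)
bk=onz(im,[b(158,45),b(256,72),b(82,298)],80); fr=onz(im,[b(55,442),b(155,470)],34)
print(bk.round(),fr.round())
mb=(bk[0]+bk[1])/2; mf=fr.mean(0); d=(mb-mf)[:2]; print('bin len',np.hypot(*d),'yaw',np.degrees(np.arctan2(d[1],d[0])),'ctr',(mb+mf)/2,'w',np.hypot(*(bk[0]-bk[1])[:2]))
d=(bk[0]-bk[2])[:2];print('edge yaw',np.degrees(np.arctan2(d[1],d[0])),np.hypot(*d))
h=onz(im,[t(574,54),t(583,443),t(579,243)],169); print(h.round()); d=(h[0]-h[1])[:2]; print('tote',np.hypot(*d),np.degrees(np.arctan2(d[1],d[0])),(h[0]+h[1])/2)
r=onz(im,[t(423,90),t(688,92),t(423,468),t(698,462)],80); print(r.round(1),r.mean(0))
# side view check
s=load('side0'); c=np.r_[(mb+mf)[:2]/2,0]
y=np.arctan2((mb-mf)[1],(mb-mf)[0]);u=np.array([np.cos(y),np.sin(y),0]);v=np.array([-u[1],u[0],0])
P=[c+105*u+26*v+[0,0,80],c+105*u-26*v+[0,0,80],c-105*u+26*v+[0,0,34],c+105*u+26*v]
print(proj(s,P).round(),proj(s,(h[:2])).round())
a=cv2.imread('pics/side0.png'); 
for p in proj(s,np.r_[P,h[:2],r]): cv2.circle(a,tuple(int(q) for q in (p*8)),8,(0,0,255),-1,shift=3)
cv2.imwrite('pics/s1.png',cv2.resize(a[130:290,250:400],None,fx=4,fy=3.7,interpolation=cv2.INTER_CUBIC))
E
```

```text
[[608. 201.  80.]
 [593. 150.  80.]
 [476. 237.  80.]] [[408. 258.  34.]
 [393. 206.  34.]]
bin len 208.49139531423637 yaw -15.808480197824188 ctr [500.60848206 203.59582011  57.        ] w 53.298732115086395
edge yaw -15.226577649129363 136.80661180634263
[[ 682. -194.  169.]
 [ 418. -188.  169.]
 [ 551. -191.  169.]]
tote 264.29238837630265 -1.228436821088557 [ 550.23409815 -190.77271607  169.        ]
[[ 689.   -98.8   80. ]
 [ 684.5 -291.5   80. ]
 [ 411.6  -91.6   80. ]
 [ 414.2 -283.2   80. ]] [ 549.8012065  -191.27832316   80.        ]
[[274. 229.]
 [284. 222.]
 [328. 262.]
 [276. 248.]] [[292. 152.]
 [356. 162.]]
```

View pics/s1.png

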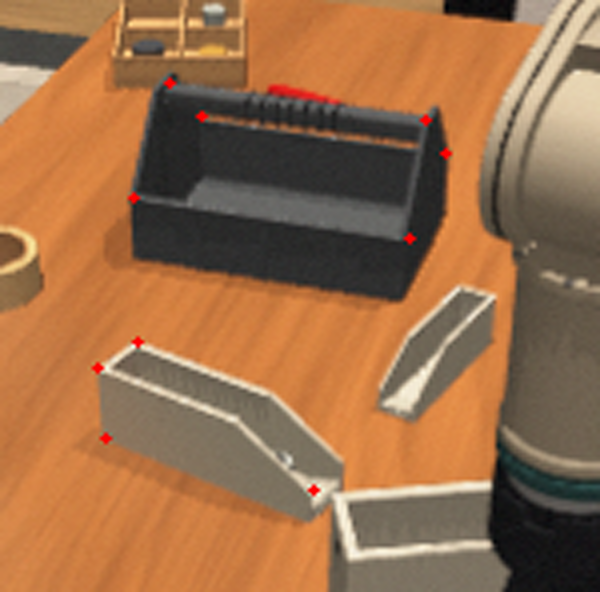

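Rays from both views agree: the bin is at (501, 204) with yaw about -15.6°, and the tote handle middle is at (550, -191) with yaw about -1.3°. The tool yaw is already close to the bin's, so I'll move over it now.

```bash
cat >> h.py <<'E'
def plan(g,yaw,tilt=0):
    """g: grasp point world mm; yaw deg of tool (x axis), tilt: rad front-down. prints tool-frame move (cm, rad)"""
    s=ctrl.read_state(); R0=R.from_euler('xyz',s['tool_rot'])
    R1=R.from_euler('xyz',[np.pi,0,np.radians(yaw)])*R.from_rotvec([0,-tilt,0])
    tcp=np.array(g,float)-R1.apply([0,0,54])
    d=R0.inv().apply(tcp-s['eef_pos'])/10; w=(R0.inv()*R1).as_rotvec()
    print('t',s['clock'],'move',d.round(2),w.round(3),'grasp now',(s['eef_pos']+R0.apply([0,0,54])).round(1),'rpy',s['tool_rot'].round(3),'q',s['qpos'].round(2),'F',s['force'].round(1),'w',s['width'].round(1),s['gripper_force'])
E
python3 - <<'E'
from h import *
plan([512.6,200.6,170],164.4); plan([512.6,200.6,45],164.4)
E
```

```text
Traceback (most recent call last):
  File "h.py", line 23, in plan
    print('t',s['clock'],'move',d.round(2),w.round(3),'grasp now',(s['eef_pos']+R0.apply([0,0,54])).round(1),'rpy',s['tool_rot'].round(3),'q',s['qpos'].round(2),'F',s['force'].round(1),'w',s['width'].round(1),s['gripper_force'])
                                                                                                                                                                                             ^^^^^^^^^^^^^^^^
AttributeError: 'float' object has no attribute 'round'
```

```bash
sed -i "s/s\['width'\].round(1)/round(s['width'],1)/" h.py
python3 - <<'E'
from h import *
plan([512.6,200.6,170],164.4); plan([512.6,200.6,45],164.4)
E
```

```text
t 0.1 move [-43.39 -31.07   7.96] [-0.002 -0.    -0.018] grasp now [185.6 622.4 249.1] rpy [-3.14   0.     2.852] q [-1.35  0.63  0.04  1.52 -0.03  1.   -0.02] F [-0.6  0.  -1. ] w 85.7 0.0
t 0.1 move [-43.39 -31.05  20.46] [-0.002 -0.    -0.018] grasp now [185.6 622.4 249.1] rpy [-3.14   0.     2.852] q [-1.35  0.63  0.04  1.52 -0.03  1.   -0.02] F [-0.6  0.  -1. ] w 85.7 0.0
```

send_rows:
  rows:
    - [[-4,-3,0,0,0,0],[-8,-6,0,0,0,0],[-12,-9,0,0,0,0],[-16,-12,1,0,0,0],[-20,-15,2,0,0,0],[-24,-18,3,0,0,0],[-28,-21,4,0,0,0],[-32,-24,5,0,0,-0.01],[-36,-27,6,0,0,-0.02],[-40,-29,7,0,0,-0.02]]
  grip: 0

```text
clock: 1.1
eef_pos: [485.2, 229.6, 233.8]
tool_rot: [-3.141, -0.001, 2.872]
force: [1.8, 0.8, 0.7]
width: 85.5
gripper_force: 0.0
```

```bash
python3 - <<'E'
from h import *
plan([512.6,200.6,170],164.4); plan([512.6,200.6,45],164.4)
E
```

```text
t 1.1 move [-3.42 -2.07  0.98] [-0.001 -0.001  0.003] grasp now [485.1 229.6 179.8] rpy [-3.141e+00 -1.000e-03  2.872e+00] q [-0.51  0.56  0.02  1.91 -0.02  0.68  0.82] F [1.8 0.8 0.7] w 85.5 0.0
t 1.1 move [-3.43 -2.05 13.48] [-0.001 -0.001  0.003] grasp now [485.1 229.6 179.8] rpy [-3.141e+00 -1.000e-03  2.872e+00] q [-0.51  0.56  0.02  1.91 -0.02  0.68  0.82] F [1.8 0.8 0.7] w 85.5 0.0
```

send_rows:
  rows:
    - [[-2,-1.2,0.5,0,0,0],[-3.4,-2.05,1,0,0,0],[-3.4,-2.05,1,0,0,0],[-3.4,-2.05,1,0,0,0]]

```text
clock: 1.5
eef_pos: [511.3, 204.3, 224.1]
tool_rot: [3.141, -0.002, 2.873]
force: [0.1, -0.1, 0.3]
width: 85.5
gripper_force: 0.0
```

```bash
python3 - <<'E'
from h import *
plan([512.6,200.6,45],164.4)
im=grab('top','top1'); a=cv2.imread('pics/top1.png')
b=cv2.resize(a[165:250,230:310],None,fx=5,fy=5,interpolation=cv2.INTER_CUBIC)
s=grab('side','side1'); c=cv2.imread('pics/side1.png')[180:280,260:340]; c=cv2.resize(c,None,fx=4.25,fy=4.25,interpolation=cv2.INTER_CUBIC)
o=np.hstack([b,c]); cv2.imwrite('pics/c1.png',o); print(o.shape)
E
```

```text
t 1.5 move [-0.24 -0.33 12.51] [ 0.    -0.002  0.004] grasp now [511.2 204.4 170.1] rpy [ 3.141e+00 -2.000e-03  2.873e+00] q [-0.44  0.59  0.01  1.88 -0.01  0.67  0.89] F [ 0.1 -0.1  0.3] w 85.5 0.0
(425, 740, 3)
```

View pics/c1.png

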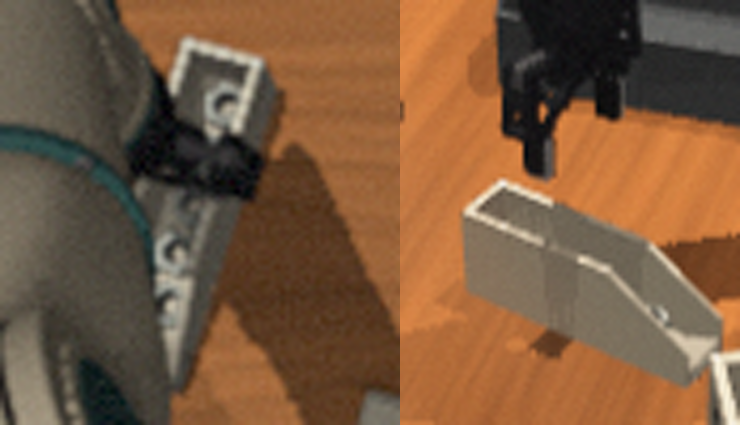

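The fingers straddle the bin just behind its middle, with one finger on each side. The arm is still about 4 mm off laterally, so I'll correct that and descend.

send_rows:
  rows:
    - [[-0.25,-0.33,3,0,0,0],[-0.25,-0.33,6,0,0,0],[-0.25,-0.33,8.5,0,0,0],[-0.25,-0.33,10.5,0,0,0],[-0.25,-0.33,12,0,0,0],[-0.25,-0.33,12.5,0,0,0],[-0.25,-0.33,12.5,0,0,0],[-0.25,-0.33,12.5,0,0,0]]

```text
clock: 2.4
eef_pos: [514.0, 200.1, 100.1]
tool_rot: [3.141, 0.001, 2.873]
force: [-0.3, 0.1, 0.1]
width: 85.5
gripper_force: 0.0
```

```bash
python3 - <<'E'
from h import *
plan([512.6,200.6,45],164.4)
E
```

```text
t 2.4 move [0.14 0.01 0.11] [0.001 0.001 0.004] grasp now [514.  200.1  46.1] rpy [3.141e+00 1.000e-03 2.873e+00] q [-0.43  0.79  0.01  1.94 -0.01  0.41  0.89] F [-0.3  0.1  0.1] w 85.5 0.0
```

send_rows:
  rows:
    - [[0,0,0,0,0,0],[0,0,0,0,0,0],[0,0,0,0,0,0],[0,0,0,0,0,0],[0,0,0,0,0,0],[0,0,0,0,0,0],[0,0,0,0,0,0],[0,0,0,0,0,0],[0,0,0,0,0,0],[0,0,0,0,0,0]]
  grip: 255

```text
clock: 3.4
eef_pos: [514.5, 199.9, 100.4]
tool_rot: [3.14, 0.001, 2.872]
force: [-0.7, 0.1, 5.4]
width: 51.5
gripper_force: 54.2
```

send_rows:
  rows:
    - [[0,0,-1,0,0,0],[0,0,-2,0,0,0],[0,0,-4,0,0,0],[0,0,-6,0,0,0],[0,0,-8,0,0,0],[0,0,-11,0,0,0],[0,0,-14,0,0,0],[0,0,-17,0,0,0],[0,0,-20,0,0,0],[0,0,-20,0,0,0]]

```text
clock: 4.4
eef_pos: [515.5, 199.6, 303.6]
tool_rot: [3.137, 0.006, 2.871]
force: [1.1, 0.5, -3.8]
width: 51.3
gripper_force: 56.3
```

```bash
python3 - <<'E'
from h import *
plan([580,-139,300],178.6)
plan([580,-139,250],178.6,1.2)
E
```

```text
t 4.4 move [-15.29 -30.88  -5.1 ] [ 0.004  0.007 -0.246] grasp now [515.9 199.8 249.6] rpy [3.137 0.006 2.871] q [-0.43  0.49  0.02  1.8  -0.01  0.85  0.89] F [ 1.1  0.5 -3.8] w 51.3 56.30509614944458
t 4.4 move [-10.35 -32.15   3.31] [-0.144 -1.187 -0.218] grasp now [515.9 199.8 249.6] rpy [3.137 0.006 2.871] q [-0.43  0.49  0.02  1.8  -0.01  0.85  0.89] F [ 1.1  0.5 -3.8] w 51.3 56.30509614944458
```

send_rows:
  rows:
    - [[-0.5,-1,-1,0,0,-0.01],[-1.5,-3,-2,0,0,-0.03],[-3,-6,-3,0,0,-0.05],[-5,-10,-4,0,0,-0.08],[-7,-14,-5,0,0,-0.11],[-9,-18,-5,0,0,-0.14],[-11,-22,-5,0,0,-0.18],[-13,-26,-5,0,0,-0.21],[-14.5,-29.5,-5,0,0,-0.235],[-15.3,-30.9,-5,0,0,-0.246]]

```text
clock: 5.4
eef_pos: [576.9, -146.5, 347.6]
tool_rot: [-3.138, -0.004, 3.111]
force: [-0.7, -0.0, -4.5]
width: 51.5
gripper_force: 56.4
```

send_rows:
  rows:
    - [[0,0,0,0,0,0],[0,0,0,0,-0.03,0],[0,0,0,0,-0.08,0],[0,0,0,0,-0.14,0],[0,0,0,0,-0.2,0],[0,0,0,0,-0.25,0],[0,0,0,0,-0.3,0],[0,0,0,0,-0.3,0]]

```text
clock: 6.2
eef_pos: [576.3, -138.6, 347.7]
tool_rot: [3.14, 0.295, 3.118]
force: [-1.1, -1.0, -4.6]
width: 51.3
gripper_force: 56.5
```

```bash
python3 - <<'E'
from h import *
plan([575,-139,280],178.6,.4)
plan([575,-139,225],178.6,1.2)
E
```

```text
t 6.2 move [ 2.65 -0.04  1.07] [ 0.002 -0.105  0.001] grasp now [ 591.9 -138.9  296. ] rpy [3.14  0.295 3.118] q [ 0.25  0.4  -0.05  1.85 -0.06  0.61  1.8 ] F [-1.1 -1.  -4.6] w 51.3 56.52047395706177
t 6.2 move [ 7.93 -0.05  8.37] [ 0.002 -0.905  0.   ] grasp now [ 591.9 -138.9  296. ] rpy [3.14  0.295 3.118] q [ 0.25  0.4  -0.05  1.85 -0.06  0.61  1.8 ] F [-1.1 -1.  -4.6] w 51.3 56.52047395706177
```

```bash
python3 - <<'E'
from h import *
for th,z in((.5,268),(.7,240),(.95,225),(1.25,222)): plan([590,-140,z],178.6,th)
E
```

```text
t 6.2 move [ 2.1  -0.11  2.74] [ 0.002 -0.205  0.001] grasp now [ 591.9 -138.9  296. ] rpy [3.14  0.295 3.118] q [ 0.25  0.4  -0.05  1.85 -0.06  0.61  1.8 ] F [-1.1 -1.  -4.6] w 51.3 56.52047395706177
t 6.2 move [ 3.94 -0.11  5.74] [ 0.002 -0.405  0.001] grasp now [ 591.9 -138.9  296. ] rpy [3.14  0.295 3.118] q [ 0.25  0.4  -0.05  1.85 -0.06  0.61  1.8 ] F [-1.1 -1.  -4.6] w 51.3 56.52047395706177
t 6.2 move [ 5.54 -0.11  7.86] [ 0.002 -0.655  0.   ] grasp now [ 591.9 -138.9  296. ] rpy [3.14  0.295 3.118] q [ 0.25  0.4  -0.05  1.85 -0.06  0.61  1.8 ] F [-1.1 -1.  -4.6] w 51.3 56.52047395706177
t 6.2 move [ 6.74 -0.11  9.31] [ 0.002 -0.955  0.   ] grasp now [ 591.9 -138.9  296. ] rpy [3.14  0.295 3.118] q [ 0.25  0.4  -0.05  1.85 -0.06  0.61  1.8 ] F [-1.1 -1.  -4.6] w 51.3 56.52047395706177
```

send_rows:
  rows:
    - [[0.7,0,0.9,0,-0.07,0],[1.4,-0.1,1.8,0,-0.14,0],[2.1,-0.1,2.7,0,-0.2,0],[2.7,-0.1,3.7,0,-0.27,0],[3.3,-0.1,4.7,0,-0.34,0],[3.9,-0.1,5.7,0,-0.4,0],[3.9,-0.1,5.7,0,-0.4,0],[3.9,-0.1,5.7,0,-0.4,0]]

```text
clock: 7.0
eef_pos: [573.5, -172.7, 338.1]
tool_rot: [3.113, 0.623, 3.133]
force: [-0.3, -0.3, -4.2]
width: 51.3
gripper_force: 56.7
```

```bash
python3 - <<'E'
from h import *
for th,z in((.95,226),(1.25,222)): plan([590,-140,z],178.6,th)
grab('side','s2'); grab('top','t2')
a=cv2.imread('pics/s2.png')[90:250,240:440]; b=cv2.imread('pics/t2.png')[100:260,330:450]
cv2.imwrite('pics/c2.png',cv2.resize(np.hstack([a,b]),None,fx=2.5,fy=2.5,interpolation=cv2.INTER_CUBIC))
E
```

```text
t 7.0 move [6.96 3.21 5.02] [ 0.039 -0.327  0.006] grasp now [ 605.  -171.4  294.3] rpy [3.113 0.623 3.133] q [ 0.38  0.37 -0.04  2.07 -1.1   0.23  2.94] F [-0.3 -0.3 -4.2] w 51.3 56.66855871677399
t 7.0 move [8.63 3.19 6.09] [ 0.04  -0.627  0.   ] grasp now [ 605.  -171.4  294.3] rpy [3.113 0.623 3.133] q [ 0.38  0.37 -0.04  2.07 -1.1   0.23  2.94] F [-0.3 -0.3 -4.2] w 51.3 56.66855871677399
```

View pics/c2.png

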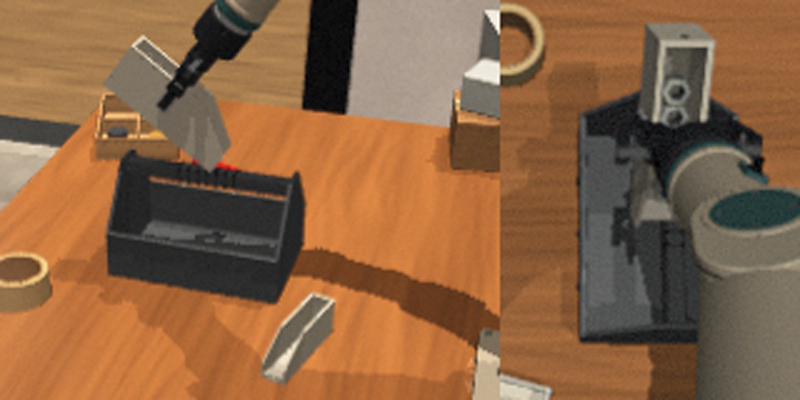

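The couplings are still in the bin (two visible near its back). The wrist ran into joint limits: q5 at -1.1, q6 at 0.23 and q7 at 2.94. Past about 35° of tilt, q5 has to go round to about π instead. I'll back off and fit the arm kinematics, so the wrist can be steered the right way.

```bash
cat > kin.py <<'E'
import numpy as np, itertools
from scipy.spatial.transform import Rotation as R
from scipy.optimize import least_squares
from cell import ctrl
S=[([-1.34679,.62925,.03845,1.51826,-.02702,.9963,-.02],[185.6,622.5,303.1],[-3.1399,0,2.8518]),
([-.51,.56,.02,1.91,-.02,.68,.82],[485.2,229.6,233.8],[-3.141,-.001,2.872]),
([-.43,.79,.01,1.94,-.01,.41,.89],[514,200.1,100.1],[3.141,.001,2.873]),
([-.43,.49,.02,1.8,-.01,.85,.89],[515.5,199.6,303.6],[3.137,.006,2.871]),
([.25,.4,-.05,1.85,-.06,.61,1.8],[576.3,-138.6,347.7],[3.14,.295,3.118]),
([.38,.37,-.04,2.07,-1.1,.23,2.94],[573.5,-172.7,338.1],[3.113,.623,3.133])]
def fk(q,sg,p):
    # chain of z/y rotations; p: link vectors after shoulder, elbow, wrist; base z; q1 and q7 offset
    a=R.from_euler('z',sg[0]*q[0]+p[0])*R.from_euler('y',q[1]); A=a*R.from_euler('z',sg[1]*q[2])
    B=A*R.from_euler('y',q[3])*R.from_euler('z',sg[2]*q[4]); C=B*R.from_euler('y',q[5])*R.from_euler('z',sg[3]*q[6]+p[1])
    return np.array([0,0,p[2]])+A.apply([p[3],0,p[4]])+B.apply([p[5],0,p[6]])+C.apply([0,0,p[7]]),C
def res(p,sg):
    o=[]
    for q,x,e in S:
        t,C=fk(q,sg,p); o+=list((t-x)/5); o+=list((R.from_euler('xyz',e).inv()*C).as_rotvec()/.01)
    return o
def fit():
    best=None
    for sg in itertools.product([1,-1],repeat=4):
      for o7 in(0,np.pi/2,np.pi,-np.pi/2):
        r=least_squares(res,[0,o7,300,0,400,0,350,150],args=(sg,),max_nfev=60)
        if best is None or r.cost<best[0]: best=(r.cost,sg,r.x)
    return best
if __name__=='__main__':
    c,sg,p=fit(); print(c,sg,p.round(3)); np.savez('kin.npz',sg=sg,p=p)
    print(np.array(res(p,sg)).reshape(-1,6).round(1))
E
python3 kin.py; python3 - <<'E'
from h import *
plan([592,-139,300],178.6,.3)
E
```

```text
9.074424744360998 (-1, -1, -1, -1) [-4.40000e-02  1.52800e+00  3.29245e+02  4.11100e+00  5.55478e+02
  2.38000e-01  3.83747e+02  2.63296e+02]
[[ 0.2  0.3  0.   0.   0.   0. ]
 [-0.9  1.   0.   0.3  0.6  0.4]
 [-0.4  0.7  0.4  0.2 -0.2 -0.1]
 [ 0.1  0.4 -0.5  0.5  0.3  0.5]
 [-0.1  0.4 -0.4  1.2  0.7 -0.3]
 [-0.1 -0.5  0.4  3.2 -0.8 -0.5]]
t 7.1 move [-0.88  3.22 -0.86] [0.037 0.325 0.022] grasp now [ 605.9 -169.1  294.9] rpy [3.112 0.625 3.136] q [ 0.37  0.37 -0.04  2.07 -1.1   0.23  2.94] F [-0.7 -0.3 -4. ] w 51.7 56.66613578796387
```

```bash
cat >> kin.py <<'E'
D=np.load('kin.npz') if __import__('os').path.exists('kin.npz') else None
lo=np.array([-3.06,-.37,-1.25,.18,-1.1,.23,-2.94])+.02; hi=np.array([3.06,2.12,1.32,2.47,4.24,1.98,2.94])-.02
def FK(q): return fk(q,D['sg'],D['p'])
def gp(q): t,C=FK(q); return t+C.apply([0,0,54])
def ik(g,yaw,tilt,q0,wn=.01,roll=0.):
    R1=R.from_euler('xyz',[np.pi,0,np.radians(yaw)])*R.from_rotvec([0,-tilt,0])*R.from_rotvec([roll,0,0])
    f=lambda q:np.r_[(gp(q)-g)/100,(R1.inv()*FK(q)[1]).as_rotvec(),wn*(q-q0),.1*wn*q[2]]
    r=least_squares(f,np.clip(q0,lo+1e-3,hi-1e-3),bounds=(lo,hi)); t,C=FK(r.x)
    return r.x,np.linalg.norm(gp(r.x)-g),np.linalg.norm((R1.inv()*C).as_rotvec())
E
python3 - <<'E'
from kin import *
for x,z in((590,222),(570,200),(560,215),(540,215)):
  q,e,w=ik([x,-140,z],178.6,1.25,np.array([.25,.5,0,2,3.14,.4,-1.34])); print(x,z,q.round(2),round(e,1),round(w,3))
# crossing: free q1,q2,q4,q7 with q3=0,q6=.26, grasp fixed; report tilt
for x,z in((590,215),(560,215),(530,215),(560,200),(530,200)):
  for q5 in(0,1.57,3.14):
    def full(v): return np.array([v[0],v[1],0,v[2],q5,.26,v[3]])
    def f(v):
      t,C=FK(full(v)); m=C.as_matrix(); return np.r_[(gp(full(v))-[x,-140,z])/100, m[0,1]+np.sin(np.radians(1.4))*0]
    # tool y should have no world-x component
    r=least_squares(f,[.25,.5,2.2,1.8-q5]); t,C=FK(full(r.x)); m=C.as_matrix()
    lip=gp(full(r.x))+C.apply([117,0,31])
    print(x,z,q5,full(r.x).round(2),round(r.cost,5),'tilt',np.arccos(-m[2,2]).round(2),'ydir',m[:,1].round(2),'lip',lip.round())
E
```

```text
590 222 [ 0.55  0.75 -0.09  2.45  3.77  1.16 -1.58] 7.7 0.177
570 200 [ 0.61  0.81 -0.06  2.45  3.92  1.21 -1.58] 9.7 0.242
560 215 [ 0.61  0.75 -0.02  2.45  3.99  1.16 -1.65] 10.2 0.27
540 215 [ 0.65  0.74  0.01  2.45  4.12  1.16 -1.7 ] 11.5 0.323
590 215 0 [0.19 0.48 0.   2.02 0.   0.26 1.78] 0.0 tilt 0.38 ydir [-0.    1.   -0.09] lip [ 492. -146.  145.]
590 215 1.57 [0.05 0.49 0.   2.14 1.57 0.26 0.2 ] 0.0 tilt 0.57 ydir [ 0.    0.94 -0.34] lip [ 499. -167.  140.]
590 215 3.14 [ 0.19  0.48  0.    2.26  3.14  0.26 -1.32] 0.0 tilt 0.66 ydir [ 0.    0.98 -0.18] lip [ 515. -157.  122.]
560 215 0 [0.2  0.45 0.   2.08 0.   0.26 1.79] 0.0 tilt 0.35 ydir [-0.    1.   -0.09] lip [ 460. -146.  147.]
560 215 1.57 [0.06 0.46 0.   2.2  1.57 0.26 0.2 ] 0.0 tilt 0.55 ydir [-0.    0.94 -0.33] lip [ 467. -166.  142.]
560 215 3.14 [ 0.2   0.45  0.    2.31  3.14  0.26 -1.31] 0.0 tilt 0.64 ydir [ 0.    0.98 -0.18] lip [ 482. -156.  124.]
530 215 0 [0.21 0.42 0.   2.13 0.   0.26 1.8 ] 0.0 tilt 0.33 ydir [ 0.    1.   -0.09] lip [ 429. -146.  149.]
530 215 1.57 [0.06 0.43 0.   2.25 1.57 0.26 0.2 ] 0.0 t
[... 162 characters left out ...]
0. -156.  125.]
560 200 0 [0.2  0.48 0.   2.07 0.   0.26 1.79] 0.0 tilt 0.33 ydir [-0.    1.   -0.08] lip [ 459. -145.  134.]
560 200 1.57 [0.06 0.49 0.   2.19 1.57 0.26 0.19] 0.0 tilt 0.53 ydir [-0.    0.94 -0.33] lip [ 465. -165.  129.]
560 200 3.14 [ 0.2   0.48  0.    2.31  3.14  0.26 -1.32] 0.0 tilt 0.61 ydir [ 0.    0.99 -0.17] lip [ 480. -155.  110.]
530 200 0 [0.21 0.45 0.   2.12 0.   0.26 1.8 ] 0.0 tilt 0.31 ydir [ 0.    1.   -0.08] lip [ 427. -145.  137.]
530 200 1.57 [0.06 0.46 0.   2.25 1.57 0.26 0.19] 0.0 tilt 0.5 ydir [-0.    0.95 -0.32] lip [ 433. -164.  131.]
530 200 3.14 [ 0.21  0.45  0.    2.36  3.14  0.26 -1.3 ] 0.0 tilt 0.59 ydir [-0.    0.99 -0.17] lip [ 448. -155.  112.]
```

```bash
python3 - <<'E'
from kin import *
for x,z,t in((640,222,1.25),(640,230,1.2),(630,235,1.2),(655,225,1.3)):
  q,e,w=ik([x,-141,z],178.6,t,np.array([.25,.5,0,2.3,3.14,.5,-1.34]),.002); C=FK(q)[1]; print(x,z,t,q.round(2),round(e,1),round(w,3),'lip',(gp(q)+C.apply([117,0,31])).round())
E
```

```text
640 222 1.25 [ 0.45  0.83 -0.17  2.44  3.44  1.33 -1.45] 0.0 0.0 lip [ 633. -141.  101.]
640 230 1.2 [ 0.45  0.77 -0.17  2.42  3.43  1.21 -1.48] 0.0 0.0 lip [ 627. -141.  110.]
630 235 1.2 [ 0.46  0.76 -0.17  2.45  3.44  1.22 -1.48] 0.0 0.0 lip [ 617. -141.  115.]
655 225 1.3 [ 0.44  0.86 -0.17  2.41  3.44  1.38 -1.45] 0.0 0.0 lip [ 654. -141.  104.]
```

send_rows:
  rows:
    - [[-0.2,0.8,-0.2,0.01,0.08,0],[-0.4,1.6,-0.4,0.02,0.16,0.01],[-0.7,2.4,-0.6,0.03,0.24,0.02],[-0.9,3.2,-0.9,0.04,0.32,0.02],[-0.9,3.2,-0.9,0.04,0.36,0.02],[-0.9,3.2,-0.9,0.04,0.4,0.02],[-0.9,3.2,-0.9,0.04,0.4,0.02]]

```text
clock: 7.8
eef_pos: [577.0, -136.2, 351.4]
tool_rot: [-3.137, 0.223, 3.124]
force: [0.5, -0.1, -5.3]
width: 51.7
gripper_force: 56.4
```

```bash
python3 - <<'E'
from h import *
plan([590,-140,220],178.6,.25)
E
```

```text
t 7.8 move [ 1.78 -0.31  7.7 ] [-0.003 -0.027  0.007] grasp now [ 589.  -136.7  298.7] rpy [-3.137  0.223  3.124] q [-0.19  0.47  0.59  1.8  -0.46  0.77  2.17] F [ 0.5 -0.1 -5.3] w 51.7 56.44248068332672
```

```bash
cat > cross.py <<'E'
from h import *
from kin import FK,gp,least_squares,fk
import sys
def pose(q5,q6,g):
    full=lambda v:np.array([v[0],v[1],0,v[2],q5,q6,v[3]])
    def f(v):
        m=FK(full(v))[1].as_matrix(); return np.r_[(gp(full(v))-g)/100,m[0,1]]
    r=least_squares(f,[.2,.5,2.1,1.8-q5]); return full(r.x)
def show(L,g):
    s=ctrl.read_state(); R0=R.from_euler('xyz',s['tool_rot']); print('q',s['qpos'].round(2),'t',s['clock'],'grasp',(s['eef_pos']+R0.apply([0,0,54])).round(),'bin up tilt',np.arccos(-R0.as_matrix()[2,2]).round(2))
    print('model err',FK(s['qpos'])[0]-s['eef_pos'],(R0.inv()*FK(s['qpos'])[1]).as_rotvec())
    for q5,q6 in L:
        q=pose(q5,q6,g); t,C=FK(q); print(q5,'move',(R0.inv().apply(t-s['eef_pos'])/10).round(2),(R0.inv()*C).as_rotvec().round(3),'q',q.round(2),'tilt',np.arccos(-C.as_matrix()[2,2]).round(2))
E
python3 - <<'E'
from cross import *
show([(.3,.4),(.6,.3),(1,.27),(1.57,.27),(2.1,.27),(2.6,.27),(3.1,.27)],[600,-140,220])
E
```

```text
q [-0.19  0.47  0.59  1.8  -0.46  0.77  2.17] t 7.8 grasp [ 589. -137.  299.] bin up tilt 0.22
model err [-2.41028543 -1.17185274 -3.18277135] [ 0.00961548  0.00039567 -0.00069447]
0.3 move [1.04 0.57 8.  ] [ 0.159 -0.065 -0.06 ] q [0.13 0.5  0.   1.94 0.3  0.4  1.46] tilt 0.33
0.6 move [1.42 0.85 8.1 ] [ 0.216 -0.134 -0.083] q [0.1  0.49 0.   2.01 0.6  0.3  1.17] tilt 0.42
1 move [1.69 1.12 8.21] [ 0.274 -0.18  -0.108] q [0.07 0.49 0.   2.06 1.   0.27 0.77] tilt 0.5
1.57 move [2.09 1.33 8.37] [ 0.324 -0.251 -0.137] q [0.05 0.49 0.   2.13 1.57 0.27 0.21] tilt 0.58
2.1 move [2.48 1.22 8.46] [ 0.311 -0.327 -0.146] q [ 0.07  0.49  0.    2.19  2.1   0.27 -0.31] tilt 0.64
2.6 move [2.78 0.9  8.5 ] [ 0.252 -0.392 -0.132] q [ 0.11  0.49  0.    2.23  2.6   0.27 -0.79] tilt 0.67
3.1 move [2.96 0.46 8.49] [ 0.162 -0.435 -0.097] q [ 0.18  0.49  0.    2.24  3.1   0.27 -1.28] tilt 0.68
```

```bash
python3 - <<'E'
from cross import *
show([(.3,.4),(.6,.3),(1,.27),(1.57,.27)],[600,-112,240])
E
```

```text
q [-0.19  0.47  0.59  1.8  -0.46  0.77  2.17] t 7.8 grasp [ 589. -137.  299.] bin up tilt 0.22
model err [-2.41028543 -1.17185274 -3.18277135] [ 0.00961548  0.00039567 -0.00069447]
0.3 move [0.81 3.3  6.04] [ 0.149 -0.098 -0.06 ] q [0.08 0.46 0.   1.96 0.3  0.4  1.42] tilt 0.36
0.6 move [1.21 3.56 6.14] [ 0.204 -0.169 -0.084] q [0.05 0.45 0.   2.03 0.6  0.3  1.13] tilt 0.45
1 move [1.49 3.82 6.26] [ 0.259 -0.217 -0.108] q [0.02 0.45 0.   2.08 1.   0.27 0.73] tilt 0.52
1.57 move [1.89 4.01 6.42] [ 0.306 -0.29  -0.137] q [0.   0.45 0.   2.14 1.57 0.27 0.17] tilt 0.61
```

send_rows:
  rows:
    - [[0.2,0.8,1.5,0.04,-0.02,-0.01],[0.4,1.6,3,0.08,-0.05,-0.03],[0.6,2.4,4.5,0.12,-0.08,-0.05],[0.8,3.3,6,0.15,-0.1,-0.06],[1,3.4,6.1,0.18,-0.14,-0.07],[1.2,3.5,6.1,0.2,-0.17,-0.08],[1.2,3.5,6.1,0.2,-0.17,-0.08]]

```text
clock: 8.5
eef_pos: [576.9, -102.3, 288.3]
tool_rot: [-2.907, 0.38, -3.058]
force: [-0.1, 1.0, -3.9]
width: 51.6
gripper_force: 56.5
```

```bash
python3 - <<'E'
from cross import *
show([(.6,.3),(1,.27),(1.57,.27),(2.1,.27),(2.6,.27),(3.1,.27)],[600,-112,240])
E
```

```text
q [-0.38  0.51  0.6   2.05 -0.46  0.26  2.13] t 8.5 grasp [ 597. -113.  239.] bin up tilt 0.44
model err [-7.90455791  2.22102604 -4.94847758] [ 0.01593153  0.00973297 -0.00382603]
0.6 move [-0.26  0.12  0.03] [ 0.003 -0.002 -0.007] q [0.05 0.45 0.   2.03 0.6  0.3  1.13] tilt 0.45
1 move [0.01 0.42 0.05] [ 0.059 -0.051 -0.031] q [0.02 0.45 0.   2.08 1.   0.27 0.73] tilt 0.52
1.57 move [0.41 0.66 0.1 ] [ 0.106 -0.124 -0.057] q [0.   0.45 0.   2.14 1.57 0.27 0.17] tilt 0.61
2.1 move [0.82 0.58 0.16] [ 0.094 -0.201 -0.056] q [ 0.02  0.45  0.    2.2   2.1   0.27 -0.35] tilt 0.66
2.6 move [1.14 0.29 0.22] [ 0.037 -0.263 -0.027] q [ 0.07  0.44  0.    2.25  2.6   0.27 -0.84] tilt 0.7
3.1 move [ 1.33 -0.13  0.28] [-0.048 -0.301  0.023] q [ 0.14  0.44  0.    2.26  3.1   0.27 -1.33] tilt 0.71
```

```bash
cat >> cross.py <<'E'
def pose3(q5,q6,q3,g,i):
    full=lambda v:np.array([v[0],v[1],q3,v[2],q5,q6,v[3]])
    def f(v):
        m=FK(full(v))[1].as_matrix(); return np.r_[(gp(full(v))-g)/100,m[0,1]]
    return full(least_squares(f,i).x)
E
python3 - <<'E'
from cross import *
from kin import ik,lo,hi
s=ctrl.read_state(); q0=s['qpos']; i=q0[[0,1,3,6]]
R0=R.from_euler('xyz',s['tool_rot'])
qs=q0.copy()
def track(q,t,C):
    f=lambda x:np.r_[(FK(x)[0]-t)/100,(C.inv()*FK(x)[1]).as_rotvec(),.01*(x-q)]
    return least_squares(f,np.clip(q,lo+1e-4,hi-1e-4),bounds=(lo,hi)).x
for q5 in np.arange(-.4,3.3,.2):
    q=pose3(q5,.28,q0[2]*max(0,1-(q5+.4)/5),[600,-112,240],i); i=q[[0,1,3,6]]
    t,C=FK(q); m=C.as_matrix(); qs=track(qs,t,C)
    lip=gp(q)+C.apply([117,0,31])
    print(q5.round(1),'move',(R0.inv().apply(t-s['eef_pos'])/10).round(2),(R0.inv()*C).as_rotvec().round(3),'q',q.round(2),'tilt',np.arccos(-m[2,2]).round(2),'frontdown',-m[2,0].round(2),'lip',lip.round(),'sim',qs.round(2))
E
```

```text
-0.4 move [-0.31  0.24  0.03] [ 0.025  0.007 -0.016] q [-0.38  0.51  0.6   2.02 -0.4   0.28  2.08] tilt 0.45 frontdown 0.36 lip [ 503. -130.  170.] sim [-0.4   0.52  0.63  2.02 -0.45  0.29  2.12]
-0.2 move [-0.38  0.41  0.04] [ 0.057  0.022 -0.028] q [-0.38  0.51  0.58  2.01 -0.2   0.28  1.88] tilt 0.46 frontdown 0.34 lip [ 502. -132.  172.] sim [-0.46  0.54  0.69  2.01 -0.42  0.3   2.09]
0.0 move [-0.42  0.6   0.05] [ 0.091  0.03  -0.041] q [-0.39  0.52  0.55  2.01  0.    0.28  1.68] tilt 0.47 frontdown 0.33 lip [ 501. -134.  173.] sim [-0.51  0.56  0.74  2.01 -0.4   0.3   2.06]
0.2 move [-0.42  0.79  0.08] [ 0.127  0.032 -0.055] q [-0.4   0.52  0.53  2.01  0.2   0.28  1.48] tilt 0.5 frontdown 0.33 lip [ 501. -136.  175.] sim [-0.56  0.59  0.79  2.01 -0.39  0.3   2.04]
0.4 move [-0.39  0.97  0.1 ] [ 0.161  0.027 -0.069] q [-0.4   0.52  0.5   2.02  0.4   0.28  1.28] tilt 0.53 frontdown 0.33 lip [ 501. -139.  175.] sim [-0.6   0.61  0.83  2.02 -0.38  0.28  2.02]
0.6 move [-0.31  1.14  0.13] [ 0.192  0.016 -0.082] q [-0.4   0.52  0.48  2.04  0.6   0.28  1.08] tilt 0.56 frontdown 0.33 l
[... 1870 characters left out ...]
24  2.25  2.6   0.28 -0.86] tilt 0.72 frontdown 0.56 lip [ 525. -145.  151.] sim [-0.6   0.6   0.89  2.1  -1.08  0.25  2.75]
2.8 move [1.19 0.49 0.25] [ 0.078 -0.273 -0.051] q [-0.12  0.46  0.22  2.26  2.8   0.28 -1.06] tilt 0.72 frontdown 0.58 lip [ 527. -141.  148.] sim [-0.52  0.56  0.81  2.1  -1.08  0.25  2.77]
3.0 move [1.27 0.26 0.26] [ 0.033 -0.288 -0.025] q [-0.06  0.45  0.19  2.26  3.    0.28 -1.25] tilt 0.72 frontdown 0.61 lip [ 528. -137.  146.] sim [-0.42  0.52  0.7   2.1  -1.08  0.25  2.79]
3.2 move [1.32 0.03 0.27] [-0.014 -0.299  0.003] q [-0.01  0.45  0.17  2.27  3.2   0.28 -1.45] tilt 0.71 frontdown 0.62 lip [ 529. -132.  144.] sim [-0.31  0.49  0.58  2.1  -1.08  0.25  2.8 ]
```

```bash
cat > simx.py <<'E'
from cross import *
from kin import lo,hi
def track(q,t,C):
    f=lambda x:np.r_[(FK(x)[0]-t)/100,(C.inv()*FK(x)[1]).as_rotvec(),.01*(x-q)]
    return least_squares(f,np.clip(q,lo+1e-4,hi-1e-4),bounds=(lo,hi)).x
def run(q0,path,g,verbose=0,yawfree=0):
    qs=q0.copy(); i=np.array([.1,.5,2.1,1.8]); out=[]
    for q5,q6 in path:
        q=pose3(q5,q6,0,g,i); i=q[[0,1,3,6]]; t,C=FK(q); qs=track(qs,t,C); m=FK(qs)[1].as_matrix()
        out.append((t,C,qs,np.arcsin(-m[2,0]),np.arcsin(m[2,1]),np.linalg.norm(FK(qs)[0]-t)))
    return out
E
python3 - <<'E'
from simx import *
q0=ctrl.read_state()['qpos']
for g in([600,-112,240],[560,-100,260],[520,0,230]):
  for rho in(.35,.5,.7,.9):
    a=[(x,.3+(rho-.3)*min(1,x/.6)) for x in np.arange(.1,1.6,.1)]
    b=[(x,rho+(.27-rho)*(x-1.5)/1.65) for x in np.arange(1.6,3.2,.1)]
    o=run(q0,a+b,g); print(g,rho,'end',o[-1][2].round(2),'mid',o[14][2].round(2),'max front',max(k[3] for k in o).round(2),'roll',max(abs(k[4]) for k in o).round(2),'err',max(k[5] for k in o).round(1))
E
```

```text
[600, -112, 240] 0.35 end [-0.22  0.47  0.49  2.1  -1.08  0.25  2.81] mid [-0.69  0.65  0.99  2.09 -1.08  0.25  2.72] max front 0.47 roll 0.39 err 4.1
[600, -112, 240] 0.5 end [-0.22  0.47  0.49  2.1  -1.08  0.25  2.81] mid [-0.82  0.77  1.13  2.09 -1.08  0.25  2.68] max front 0.47 roll 0.52 err 4.3
[600, -112, 240] 0.7 end [-0.22  0.47  0.49  2.1  -1.08  0.25  2.81] mid [-0.94  0.94  1.27  2.09 -1.08  0.25  2.63] max front 0.47 roll 0.7 err 4.8
[600, -112, 240] 0.9 end [-0.22  0.47  0.49  2.1  -1.08  0.25  2.81] mid [-1.    1.07  1.3   2.05 -0.63  0.25  2.15] max front 0.47 roll 0.87 err 5.4
[560, -100, 260] 0.35 end [-0.3   0.39  0.57  2.19 -1.08  0.25  2.82] mid [-0.79  0.59  1.08  2.18 -1.08  0.25  2.74] max front 0.48 roll 0.38 err 4.3
[560, -100, 260] 0.5 end [-0.3   0.39  0.57  2.19 -1.08  0.25  2.82] mid [-0.91  0.71  1.21  2.18 -1.08  0.25  2.71] max front 0.48 roll 0.51 err 4.5
[560, -100, 260] 0.7 end [-0.31  0.39  0.57  2.19 -1.08  0.25  2.82] mid [-1.    0.85  1.3   2.17 -0.99  0.25  2.59] max front 0.47 roll 0.67 err 5.1
[560, -100, 260] 0.9 end [-0.31  0.39  0.57  2.19 -1.08  0.25  2.82] mid [-1.06  0.97  1.3   2.12 -0.35  0.25  1.9 ] max front 0.47 roll 0.86 err 5.7
[520, 0, 230] 0.35 end [-0.48  0.39  0.57  2.27 -1.08  0.25  2.6 ] mid [-0.98  0.59  1.07  2.26 -1.08  0.25  2.54] max front 0.41 roll 0.29 err 4.5
[520, 0, 230] 0.5 end [-0.48  0.39  0.57  2.27 -1.08  0.25  2.6 ] mid [-1.11  0.72  1.19  2.26 -1.08  0.25  2.51] max front 0.41 roll 0.42 err 4.8
[520, 0, 230] 0.7 end [-0.48  0.39  0.57  2.27 -1.08  0.25  2.6 ] mid [-1.22  0.88  1.3   2.26 -1.08  0.25  2.48] max front 0.41 roll 0.6 err 5.4
[520, 0, 230] 0.9 end [-0.48  0.39  0.57  2.27 -1.08  0.25  2.6 ] mid [-1.29  1.01  1.3   2.21 -0.48  0.25  1.85] max front 0.41 roll 0.8 err 6.0
```

```bash
cat >> simx.py <<'E'
def RT(yaw,tilt): return R.from_euler('xyz',[np.pi,0,np.radians(yaw)])*R.from_rotvec([0,-tilt,0])
def seq(q,way,n=12):
    """way: list of (g,yaw,tilt); linear steps between"""
    q=np.array(q); out=[]
    for a,b in zip(way[:-1],way[1:]):
        for k in range(1,n+1):
            s=k/n; g=np.array(a[0])*(1-s)+np.array(b[0])*s; C=RT(a[1]*(1-s)+b[1]*s,a[2]*(1-s)+b[2]*s); t=g-C.apply([0,0,54]); q=track(q,t,C)
        out.append((q,np.linalg.norm(FK(q)[0]-t),np.linalg.norm((C.inv()*FK(q)[1]).as_rotvec())))
    return out
E
python3 - <<'E'
from simx import *
q0=ctrl.read_state()['qpos']
for yw in(130,90,60):
  for T in(.5,.62):
    for gx,z in((570,250),(530,240)):
      g1=[gx,-120,z+40]; g2=[gx,-115,z]
      way=[([597,-113,240],178.6,.44),(g1,178.6,.2),(g1,yw,.2),(g1,yw,T),(g2,yw,T),(g2,(yw+178)/2,.66),([gx+20,-125,z],178.6,.72),([620,-140,235],178.6,.9),([640,-141,228],178.6,1.25)]
      print(yw,T,gx,z)
      for o in seq(q0,way)[1:]: print('   ',o[0].round(2),round(o[1],1),round(o[2],3))
E
```

```text
130 0.5 570 250
    [-0.49  0.56  0.9   1.81 -0.44  0.83  1.27] 0.0 0.0
    [-0.74  0.57  1.05  2.   -0.4   0.45  1.16] 0.0 0.0
    [-0.69  0.6   0.96  2.05 -0.45  0.35  1.18] 0.0 0.0
    [-0.61  0.53  0.91  2.16 -1.08  0.25  2.23] 2.8 0.146
    [ 0.23  0.41  0.06  2.12 -1.08  0.25  2.85] 3.8 0.206
    [ 0.43  0.49 -0.14  2.06 -1.08  0.25  2.92] 6.9 0.384
    [ 0.75  0.62 -0.51  2.02 -0.95  0.25  2.92] 13.0 0.732
130 0.5 530 240
    [-0.52  0.51  0.91  1.92 -0.43  0.76  1.29] 0.0 0.0
    [-0.78  0.52  1.06  2.11 -0.39  0.37  1.17] 0.0 0.0
    [-0.7   0.56  0.95  2.16 -0.45  0.27  1.19] 0.0 0.0
    [-0.63  0.51  0.93  2.23 -1.08  0.25  2.26] 3.9 0.192
    [ 0.3   0.39  0.01  2.19 -1.08  0.25  2.89] 4.8 0.246
    [ 0.43  0.49 -0.14  2.06 -1.08  0.25  2.92] 6.9 0.384
    [ 0.75  0.62 -0.51  2.02 -0.95  0.25  2.92] 13.0 0.732
130 0.62 570 250
    [-0.49  0.56  0.9   1.81 -0.44  0.83  1.27] 0.0 0.0
    [-0.83  0.6   1.11  2.08 -0.4   0.3   1.12] 0.0 0.0
    [-0.82  0.69  1.1   2.12 -0.78  0.25  1.44] 0.0 0.0
    [-0.61  0.53  0.91  2.16 -1.08  0.25  2.23] 2.8 0.146
    [ 0.23  0.41  0.06 
[... 3199 characters left out ...]
 [-0.7   1.06  1.27  1.54 -0.39  1.25 -0.02] 0.0 0.0
    [-0.83  0.72  1.06  2.06 -0.17  0.3   0.64] 0.0 0.0
    [ 0.23  0.41  0.06  2.12 -1.08  0.25  2.85] 3.8 0.206
    [ 0.43  0.49 -0.14  2.06 -1.08  0.25  2.92] 6.9 0.384
    [ 0.75  0.62 -0.51  2.02 -0.95  0.25  2.92] 13.0 0.732
60 0.62 530 240
    [-0.63  0.8   1.27  1.74 -0.61  1.18  0.26] 0.0 0.0
    [-0.75  0.98  1.3   1.63 -0.33  1.22 -0.  ] 0.0 0.0
    [-0.75  1.03  1.27  1.67 -0.37  1.16 -0.01] 0.0 0.0
    [-0.9   0.75  1.15  2.17 -0.48  0.25  0.94] 0.0 0.001
    [ 0.3   0.39  0.01  2.19 -1.08  0.25  2.89] 4.8 0.246
    [ 0.43  0.49 -0.14  2.06 -1.08  0.25  2.92] 6.9 0.384
    [ 0.75  0.62 -0.51  2.02 -0.95  0.25  2.92] 13.0 0.732
```

```bash
python3 - <<'E'
from simx import *
q0=ctrl.read_state()['qpos']
for yw in(60,90,110,130,150,205,230,250,270):
  g=[570,-150,290]; g2=[570,-150,240]
  way=[([597,-113,240],178.6,.44),(g,178.6,.2),(g,yw,.2),(g2,yw,.5),(g2,yw,.9),(g2,yw,1.2)]
  print(yw)
  for o in seq(q0,way)[1:]: print('   ',o[0].round(2),round(o[1],1),round(o[2],3))
E
```

```text
60
    [-0.53  0.83  1.24  1.6  -0.61  1.24  0.25] 0.0 0.0
    [-0.63  1.04  1.3   1.58 -0.52  1.2   0.13] 0.0 0.0
    [-0.7   1.22  1.3   1.48 -0.25  1.27 -0.09] 0.0 0.0
    [-0.72  1.37  1.3   1.41 -0.08  1.35 -0.21] 0.0 0.0
90
    [-0.54  0.72  1.12  1.69 -0.54  1.04  0.7 ] 0.0 0.0
    [-0.72  0.9   1.22  1.8  -0.49  0.81  0.57] 0.0 0.0
    [-0.89  1.12  1.3   1.84 -0.24  0.69  0.23] 0.0 0.0
    [-0.95  1.3   1.3   1.84  0.01  0.67 -0.1 ] 0.0 0.0
110
    [-0.5   0.64  1.01  1.75 -0.49  0.93  1.  ] 0.0 0.0
    [-0.71  0.76  1.11  1.94 -0.49  0.55  0.9 ] 0.0 0.0
    [-0.94  1.04  1.3   2.07 -0.52  0.27  0.74] 0.0 0.0
    [-0.99  1.15  1.16  2.12  0.96  0.25 -0.9 ] 0.0 0.0
130
    [-0.43  0.56  0.89  1.79 -0.45  0.83  1.32] 0.0 0.0
    [-0.58  0.6   0.9   2.06 -0.51  0.31  1.29] 0.0 0.0
    [-0.91  0.95  1.3   2.14 -1.08  0.25  1.61] 3.5 0.188
    [-0.93  1.02  1.3   2.14 -1.08  0.25  1.52] 6.3 0.429
150
    [-0.32  0.5   0.74  1.82 -0.43  0.78  1.66] 0.0 0.0
    [-0.42  0.52  0.77  2.13 -1.06  0.25  2.23] 0.0 0.0
    [-0.71  0.68  1.07  2.15 -1.08  0.25  2.08] 7.3 0.384
    [-0.91  
[... 272 characters left out ...]
 0.338
230
    [ 0.3   0.47  0.03  1.72 -0.26  0.9   2.92] 0.0 0.0
    [ 0.93  0.63 -0.7   1.88 -0.15  0.61  2.92] 0.0 0.0
    [ 1.32  1.   -1.18  1.96  0.02  0.45  2.92] 0.0 0.0
    [ 1.38  1.13 -1.23  1.98  0.    0.42  2.92] 2.5 0.2
250
    [ 0.69  0.55 -0.57  1.67  0.11  0.98  2.92] 0.0 0.0
    [ 1.03  0.8  -0.98  1.73  0.18  0.86  2.92] 0.0 0.0
    [ 1.24  1.08 -1.23  1.72  0.19  0.87  2.92] 0.9 0.085
    [ 1.27  1.2  -1.23  1.7   0.06  0.9   2.92] 2.0 0.279
270
    [ 0.9   0.74 -1.06  1.61  0.47  1.17  2.92] 0.0 0.0
    [ 1.04  0.99 -1.23  1.59  0.47  1.17  2.92] 0.6 0.045
    [ 1.09  1.13 -1.23  1.5   0.27  1.25  2.92] 2.4 0.256
    [ 1.12  1.28 -1.23  1.42  0.1   1.34  2.92] 2.2 0.377
```

```bash
python3 - <<'E'
from simx import *
q0=ctrl.read_state()['qpos']
g=[590,-130,300]
for yw in(240,260,280):
 for g2 in([590,-125,240],[560,-110,250]):
  way=[([597,-113,240],178.6,.44),(g,178.6,.2),(g,yw,.15),(g,178.6,.15),(g2,178.6,.2),(g2,178.6,.4),(g2,178.6,.6),(g2,178.6,.75),([640,-141,230],178.6,1.0),([640,-141,228],178.6,1.25)]
  print(yw,g2)
  for o in seq(q0,way)[1:]: print('   ',o[0].round(2),round(o[1],1),round(o[2],3))
E
```

```text
240 [590, -125, 240]
    [ 0.3   0.49 -0.08  1.64 -0.13  0.98  2.92] 0.0 0.0
    [ 0.02  0.45  0.25  1.73 -0.2   0.84  1.91] 0.0 0.0
    [ 0.04  0.5   0.21  1.85 -0.25  0.63  1.96] 0.0 0.0
    [ 0.17  0.44  0.06  2.02 -0.38  0.31  2.11] 0.0 0.0
    [ 0.13  0.43  0.16  2.11 -1.08  0.25  2.82] 1.9 0.1
    [ 0.26  0.43  0.02  2.12 -1.08  0.25  2.87] 4.7 0.253
    [ 0.46  0.53 -0.19  2.03 -1.08  0.25  2.92] 8.4 0.477
    [ 0.75  0.62 -0.51  2.02 -0.95  0.25  2.92] 13.0 0.732
240 [560, -110, 250]
    [ 0.3   0.49 -0.08  1.64 -0.13  0.98  2.92] 0.0 0.0
    [ 0.02  0.45  0.25  1.73 -0.2   0.84  1.91] 0.0 0.0
    [ 0.01  0.44  0.22  1.92 -0.24  0.61  1.94] 0.0 0.0
    [ 0.15  0.38  0.06  2.09 -0.38  0.3   2.09] 0.0 0.0
    [ 0.08  0.38  0.2   2.17 -1.08  0.25  2.81] 2.1 0.108
    [ 0.22  0.37  0.06  2.18 -1.08  0.25  2.85] 5.1 0.261
    [ 0.46  0.53 -0.19  2.03 -1.08  0.25  2.92] 8.4 0.477
    [ 0.75  0.62 -0.51  2.02 -0.95  0.25  2.92] 13.0 0.732
260 [590, -125, 240]
    [ 0.67  0.6  -0.69  1.59  0.25  1.07  2.92] 0.0 0.0
    [ 0.36  0.45 -0.24  1.73  0.11  0.83  1.62] 0.0 0.0
    [ 0.34  0
[... 1029 characters left out ...]
0.0 0.0
    [ 0.83  0.55 -0.84  2.18  1.77  0.29  0.05] 0.0 0.0
    [ 0.99  0.71 -1.11  2.3   2.24  0.56 -0.32] 0.0 0.0
    [ 1.02  0.99 -1.2   2.34  2.64  0.9  -0.45] 0.0 0.0
    [ 1.03  1.23 -1.19  2.44  3.02  1.22 -0.48] 0.0 0.0
280 [560, -110, 250]
    [ 0.86  0.82 -1.21  1.54  0.63  1.3   2.92] 0.0 0.0
    [ 0.64  0.52 -0.69  1.73  0.4   0.88  1.35] 0.0 0.0
    [ 0.62  0.5  -0.64  1.92  0.46  0.65  1.26] 0.0 0.0
    [ 0.61  0.43 -0.57  2.09  0.55  0.32  1.19] 0.0 0.0
    [ 0.87  0.51 -0.9   2.25  1.81  0.3  -0.02] 0.0 0.0
    [ 1.02  0.67 -1.16  2.37  2.24  0.59 -0.38] 0.0 0.0
    [ 1.02  0.99 -1.19  2.34  2.65  0.89 -0.46] 0.0 0.0
    [ 1.03  1.23 -1.18  2.44  3.02  1.22 -0.48] 0.0 0.0
```

```bash
python3 - <<'E'
from h import *
plan([590,-130,305],178.6,.03)
E
```

```text
t 8.5 move [-3.47 -4.22 -5.39] [-0.21   0.36   0.064] grasp now [ 597.4 -113.2  239.5] rpy [-2.907  0.38  -3.058] q [-0.38  0.51  0.6   2.05 -0.46  0.26  2.13] F [-0.1  1.  -3.9] w 51.6 56.528937220573425
```

send_rows:
  rows:
    - [[-0.5,-0.6,-1.2,-0.03,0.05,0.01],[-1.2,-1.4,-2.4,-0.08,0.12,0.02],[-1.9,-2.3,-3.4,-0.12,0.2,0.04],[-2.6,-3.2,-4.4,-0.16,0.28,0.05],[-3.5,-4.2,-5.4,-0.21,0.36,0.06],[-3.5,-4.2,-5.4,-0.21,0.36,0.06],[-3.5,-4.2,-5.4,-0.21,0.36,0.06]]

```text
clock: 9.2
eef_pos: [590.0, -132.0, 360.0]
tool_rot: [-3.138, 0.035, 3.119]
force: [-0.3, 0.3, -4.8]
width: 51.8
gripper_force: 56.6
```

send_rows:
  rows:
    - [[0,0,0,0,0,-0.1],[0,0,0,0,0,-0.22],[0,0,0,0,0,-0.34],[0,0,0,0,0,-0.46],[0,0,0,0,0,-0.58],[0,0,0,0,0,-0.7],[0,0,0,0,0,-0.8],[0,0,0,0,0,-0.8]]

```text
clock: 10.0
eef_pos: [588.9, -130.2, 359.5]
tool_rot: [-3.117, 0.022, -2.362]
force: [0.2, 0.4, -5.1]
width: 52.0
gripper_force: 56.6
```

send_rows:
  rows:
    - [[0,0,0,0,0,-0.1],[0,0,0,0,0,-0.22],[0,0,0,0,0,-0.34],[0,0,0,0,0,-0.46],[0,0,0,0,0,-0.58],[0,0,0,0,0,-0.7],[0,0,0,0,0,-0.8],[0,0,0,0,0,-0.8]]

```text
clock: 10.8
eef_pos: [589.4, -130.7, 359.8]
tool_rot: [-3.108, 0.001, -1.564]
force: [-0.1, 0.1, -4.4]
width: 51.8
gripper_force: 56.6
```

```bash
python3 - <<'E'
from h import *
plan([590,-130,300],178.6,.15)
E
```

```text
t 10.8 move [-0.09  0.77  0.62] [ 0.095 -0.088  1.6  ] grasp now [ 591.3 -130.6  305.9] rpy [-3.108e+00  1.000e-03 -1.564e+00] q [ 0.62  0.58 -0.74  1.59  0.42  1.1   2.94] F [-0.1  0.1 -4.4] w 51.8 56.57066881656647
```

The real arm matches the simulation: q3 = -0.74, q5 = +0.42. Now I'll yaw back.

send_rows:
  rows:
    - [[0,0,0,0,0,0.1],[0,0,0,0,0,0.22],[0,0,0,0,0,0.34],[0,0,0,0,0,0.46],[0,0,0,0,0,0.58],[0,0,0,0,0,0.7],[0,0,0,0,0,0.8],[0,0,0,0,0,0.8]]

```text
clock: 11.6
eef_pos: [589.5, -131.4, 360.0]
tool_rot: [-3.115, 0.02, -2.367]
force: [0.1, -0.4, -4.8]
width: 51.2
gripper_force: 56.5
```

send_rows:
  rows:
    - [[0,0,0,0,0,0.1],[0,0,0,0,0,0.22],[0,0,0,0,0,0.34],[0,0,0,0,0,0.46],[0,0,0,0,0,0.58],[0,0,0,0,0,0.7],[0,0,0,0,0,0.8],[0,0,0,0,0,0.8]]

```text
clock: 12.4
eef_pos: [589.8, -131.5, 360.3]
tool_rot: [-3.138, 0.033, 3.119]
force: [0.4, 0.4, -4.5]
width: 51.3
gripper_force: 56.5
```

```bash
python3 - <<'E'
from h import *
plan([590,-137,240],178.6,.2)
plan([590,-137,240],178.6,.4)
E
```

```text
t 12.4 move [ 1.26 -0.52  6.7 ] [-0.004 -0.167  0.002] grasp now [ 591.6 -131.7  306.3] rpy [-3.138  0.033  3.119] q [ 0.37  0.5  -0.3   1.6   0.17  1.03  1.56] F [ 0.4  0.4 -4.5] w 51.3 56.53047323226929
t 12.4 move [ 2.3  -0.52  6.99] [-0.003 -0.367  0.003] grasp now [ 591.6 -131.7  306.3] rpy [-3.138  0.033  3.119] q [ 0.37  0.5  -0.3   1.6   0.17  1.03  1.56] F [ 0.4  0.4 -4.5] w 51.3 56.53047323226929
```

send_rows:
  rows:
    - [[0.3,-0.1,1.2,0,-0.04,0],[0.7,-0.3,2.6,0,-0.09,0],[1,-0.5,4,0,-0.13,0],[1.3,-0.7,5.4,0,-0.17,0],[1.3,-0.8,6.7,0,-0.2,0],[1.8,-0.8,6.9,0,-0.28,0],[2.3,-0.8,7,0,-0.36,0],[2.3,-0.8,7,0,-0.36,0]]

```text
clock: 13.2
eef_pos: [565.6, -139.7, 288.2]
tool_rot: [-3.137, 0.388, 3.122]
force: [-0.7, -0.0, -4.9]
width: 51.9
gripper_force: 56.4
```

```bash
python3 - <<'E'
from simx import *
s=ctrl.read_state(); plan([592,-140,240],178.6,.5); plan([592,-140,240],178.6,.6); plan([592,-140,240],178.6,.7)
g=[592,-140,240]
for o in seq(s['qpos'],[(g,178.6,.4),(g,178.6,.5),(g,178.6,.6),(g,178.6,.7),([625,-140,232],178.6,.95),([640,-141,228],178.6,1.25)]): print(o[0].round(2),round(o[1],1))
E
```

```text
t 13.2 move [-0.02  0.04  0.1 ] [-0.003 -0.112  0.004] grasp now [ 586.  -140.4  238.2] rpy [-3.137  0.388  3.122] q [ 0.44  0.45 -0.3   2.01  0.22  0.32  1.55] F [-0.7 -0.  -4.9] w 51.9 56.42927348613739
t 13.2 move [0.51 0.04 0.18] [-0.002 -0.212  0.005] grasp now [ 586.  -140.4  238.2] rpy [-3.137  0.388  3.122] q [ 0.44  0.45 -0.3   2.01  0.22  0.32  1.55] F [-0.7 -0.  -4.9] w 51.9 56.42927348613739
t 13.2 move [1.03 0.04 0.32] [-0.002 -0.312  0.005] grasp now [ 586.  -140.4  238.2] rpy [-3.137  0.388  3.122] q [ 0.44  0.45 -0.3   2.01  0.22  0.32  1.55] F [-0.7 -0.  -4.9] w 51.9 56.42927348613739
[ 0.74  0.52 -0.69  2.09  1.02  0.25  0.8 ] 0.0
[ 0.85  0.56 -0.83  2.17  1.74  0.27  0.12] 0.0
[ 0.99  0.67 -1.05  2.25  2.11  0.46 -0.19] 0.0
[ 1.04  0.95 -1.22  2.35  2.56  0.85 -0.42] 0.0
[ 1.03  1.24 -1.2   2.44  3.01  1.22 -0.46] 0.0
```

send_rows:
  rows:
    - [[0,0,0,0.03,-0.03,0],[0,0,0.1,0.05,-0.05,0],[0,0,0.1,0.05,-0.07,0],[0,0,0.1,0.05,-0.09,0],[0.1,0,0.1,0.05,-0.11,0],[0.2,0,0.1,0.05,-0.13,0],[0.3,0,0.1,0.05,-0.15,0],[0.4,0,0.1,0.04,-0.17,0],[0.5,0,0.2,0.04,-0.2,0],[0.5,0,0.2,0.03,-0.22,0]]

```text
clock: 14.2
eef_pos: [566.5, -140.2, 286.5]
tool_rot: [-3.102, 0.616, 3.127]
force: [-0.2, 0.1, -5.1]
width: 51.5
gripper_force: 56.8
```

```bash
python3 - <<'E'
from h import *
plan([592,-140,240],178.6,.7)
plan([625,-140,232],178.6,.95)
plan([640,-140,228],178.6,1.25)
E
```

```text
t 14.2 move [ 1.06  0.09 -0.11] [-0.033 -0.084  0.009] grasp now [ 597.6 -142.8  242.5] rpy [-3.102  0.616  3.127] q [ 0.74  0.51 -0.71  2.17  1.86  0.26 -0.03] F [-0.2  0.1 -5.1] w 51.5 56.797000765800476
t 14.2 move [0.14 0.26 2.72] [-0.032 -0.334  0.014] grasp now [ 597.6 -142.8  242.5] rpy [-3.102  0.616  3.127] q [ 0.74  0.51 -0.71  2.17  1.86  0.26 -0.03] F [-0.2  0.1 -5.1] w 51.5 56.797000765800476
t 14.2 move [0.58 0.36 4.66] [-0.03  -0.634  0.018] grasp now [ 597.6 -142.8  242.5] rpy [-3.102  0.616  3.127] q [ 0.74  0.51 -0.71  2.17  1.86  0.26 -0.03] F [-0.2  0.1 -5.1] w 51.5 56.797000765800476
```

The wrist has crossed over (q5 = 1.86). Now I'll pour.

send_rows:
  rows:
    - [[0.1,0.1,0.4,-0.01,-0.05,0],[0.1,0.1,0.9,-0.02,-0.11,0],[0.1,0.2,1.4,-0.02,-0.17,0.01],[0.1,0.2,1.9,-0.03,-0.23,0.01],[0.1,0.3,2.4,-0.03,-0.29,0.01],[0.1,0.3,2.7,-0.03,-0.33,0.01],[0.1,0.3,2.7,-0.03,-0.33,0.01],[0.2,0.3,3.2,-0.03,-0.4,0.02],[0.3,0.3,3.6,-0.03,-0.47,0.02],[0.4,0.4,4,-0.03,-0.54,0.02]]

```text
clock: 15.2
eef_pos: [586.8, -138.6, 251.8]
tool_rot: [3.14, 1.158, 3.11]
force: [0.8, 0.5, -2.7]
width: 51.6
gripper_force: 56.9
```

```bash
python3 - <<'E'
from h import *
plan([640,-140,228],178.6,1.3)
grab('side','s3'); grab('top','t3')
a=cv2.imread('pics/s3.png')[90:250,240:440]; b=cv2.imread('pics/t3.png')[100:260,330:450]
cv2.imwrite('pics/c3.png',cv2.resize(np.hstack([a,b]),None,fx=2.5,fy=2.5,interpolation=cv2.INTER_CUBIC))
E
```

```text
t 15.2 move [ 0.8  -0.01  0.48] [-0.005 -0.142 -0.003] grasp now [ 636.2 -140.1  230.1] rpy [3.14  1.158 3.11 ] q [ 0.99  1.06 -1.14  2.44  2.88  1.15 -0.56] F [ 0.8  0.5 -2.7] w 51.6 56.9429612159729
```

View pics/c3.png

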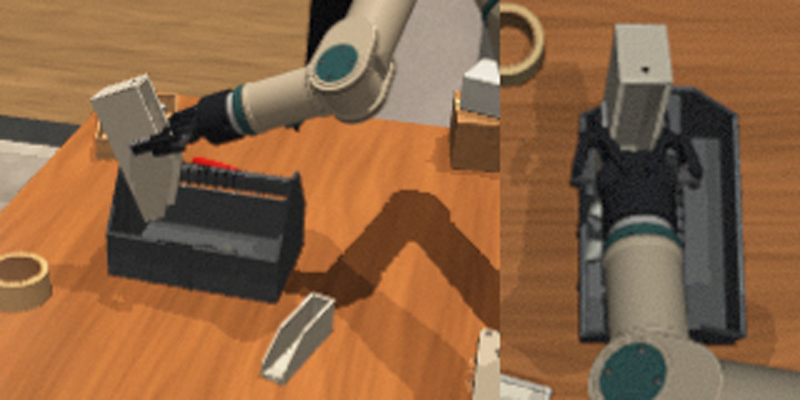

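The bin is tipped about 66° and coupling shapes are visible in the tote near (595,215). I'll tip slightly further and shake a little.

send_rows:
  rows:
    - [[0.3,0,0.3,0,-0.06,0],[0.6,0,0.6,0,-0.12,0],[0.6,0,1,0,-0.12,0],[0.6,0,0.6,0,-0.12,0],[0.6,0,1,0,-0.12,0],[0.6,0,0.6,0,-0.12,0],[0.6,0,0.6,0,-0.12,0],[0.6,0,0.6,0,-0.12,0]]

```text
clock: 16.1
eef_pos: [588.1, -137.2, 243.4]
tool_rot: [3.127, 1.274, 3.101]
force: [0.2, 0.2, -1.0]
width: 51.5
gripper_force: 57.0
```

```bash
python3 - <<'E'
from simx import *
s=ctrl.read_state(); plan([625,-140,245],178.6,.95)
# sim route back to upright
w=[([636,-140,229],178.6,1.28),([610,-140,260],178.6,.9),([590,-140,250],178.6,.65),([590,-140,250],178.6,.4),([590,-130,300],178.6,.05),([514,200,300],164.4,0)]
for o in seq(s['qpos'],w): print(o[0].round(2),round(o[1],1),round(o[2],2))
E
```

```text
t 16.1 move [-2.95 -0.18 -1.63] [ 0.     0.324 -0.005] grasp now [ 639.7 -138.5  227.6] rpy [3.127 1.274 3.101] q [ 0.99  1.19 -1.13  2.46  3.05  1.3  -0.53] F [ 0.2  0.2 -1. ] w 51.5 56.9512152671814
[ 1.05  0.78 -1.16  2.33  2.5   0.67 -0.48] 0.0 0.0
[ 0.86  0.54 -0.82  2.2   2.01  0.25 -0.15] 0.0 0.0
[ 0.94  0.65 -1.08  2.    1.06  0.61  0.78] 0.0 0.0
[ 0.83  0.74 -1.16  1.64  0.73  1.2   1.06] 0.0 0.0
[ 0.24  0.63 -1.06  1.74  0.6   1.14  0.29] 0.0 0.0
```

Tool force is now -1.0 N, so the bin is empty. I'll un-tip it and go back the same way.

```bash
python3 - <<'E'
from h import *
plan([625,-140,245],178.6,1.1);plan([610,-140,265],178.6,.9);plan([590,-140,265],178.6,.65)
E
```

```text
t 16.1 move [-2.17 -0.18 -1.83] [-0.     0.174 -0.005] grasp now [ 639.7 -138.5  227.6] rpy [3.127 1.274 3.101] q [ 0.99  1.19 -1.13  2.46  3.05  1.3  -0.53] F [ 0.2  0.2 -1. ] w 51.5 56.9512152671814
t 16.1 move [-4.68 -0.21 -3.56] [ 0.     0.374 -0.005] grasp now [ 639.7 -138.5  227.6] rpy [3.127 1.274 3.101] q [ 0.99  1.19 -1.13  2.46  3.05  1.3  -0.53] F [ 0.2  0.2 -1. ] w 51.5 56.9512152671814
t 16.1 move [-5.28 -0.25 -4.83] [ 0.001  0.624 -0.005] grasp now [ 639.7 -138.5  227.6] rpy [3.127 1.274 3.101] q [ 0.99  1.19 -1.13  2.46  3.05  1.3  -0.53] F [ 0.2  0.2 -1. ] w 51.5 56.9512152671814
```

send_rows:
  rows:
    - [[-1.1,-0.1,-0.9,0,0.09,0],[-2.2,-0.2,-1.8,0,0.17,0],[-3.4,-0.2,-2.7,0,0.27,0],[-4.7,-0.2,-3.6,0,0.37,0],[-5,-0.2,-4.1,0,0.46,0],[-5.2,-0.2,-4.5,0,0.54,0],[-5.3,-0.2,-4.8,0,0.62,0],[-5.3,-0.2,-4.8,0,0.62,0]]

```text
clock: 16.9
eef_pos: [558.1, -138.4, 309.6]
tool_rot: [3.139, 0.655, 3.114]
force: [0.4, 0.2, -2.6]
width: 51.1
gripper_force: 56.9
```

```bash
python3 - <<'E'
from h import *
plan([590,-138,275],178.6,.4);plan([580,-130,305],178.6,.0)
E
```

```text
t 16.9 move [-1.79  0.12 -0.54] [ 0.001  0.255 -0.002] grasp now [ 591.  -139.1  266.7] rpy [3.139 0.655 3.114] q [ 0.86  0.49 -0.83  2.19  1.85  0.24 -0.01] F [ 0.4  0.2 -2.6] w 51.1 56.92353665828705
t 16.9 move [-4.73  0.9  -2.6 ] [ 0.002  0.655 -0.002] grasp now [ 591.  -139.1  266.7] rpy [3.139 0.655 3.114] q [ 0.86  0.49 -0.83  2.19  1.85  0.24 -0.01] F [ 0.4  0.2 -2.6] w 51.1 56.92353665828705
```

send_rows:
  rows:
    - [[-0.6,0,-0.2,0,0.08,0],[-1.2,0.1,-0.4,0,0.17,0],[-1.8,0.1,-0.6,0,0.26,0],[-2.6,0.3,-1,0,0.36,0],[-3.3,0.5,-1.5,0,0.46,0],[-4,0.7,-2,0,0.56,0],[-4.7,0.9,-2.6,0,0.65,0],[-4.7,0.9,-2.6,0,0.65,0],[-4.7,0.9,-2.6,0,0.65,0]]

```text
clock: 17.8
eef_pos: [580.6, -130.1, 356.6]
tool_rot: [3.136, 0.004, 3.116]
force: [-0.4, -0.2, -2.5]
width: 51.6
gripper_force: 56.9
```

```bash
python3 - <<'E'
from h import *
plan([514,200,305],164.4)
a=grab('top','t4'); grab('side','s4')
a=cv2.imread('pics/s4.png')[90:250,240:440]; b=cv2.imread('pics/t4.png')[100:260,330:450]
cv2.imwrite('pics/c4.png',cv2.resize(np.hstack([a,b]),None,fx=2.5,fy=2.5,interpolation=cv2.INTER_CUBIC))
E
```

```text
t 17.8 move [ 7.51 32.83 -0.07] [0.006 0.003 0.246] grasp now [ 580.8 -129.8  302.6] rpy [3.136 0.004 3.116] q [ 0.76  0.67 -1.01  1.59  0.59  1.21  1.18] F [-0.4 -0.2 -2.5] w 51.6 56.916791796684265
```

View pics/c4.png

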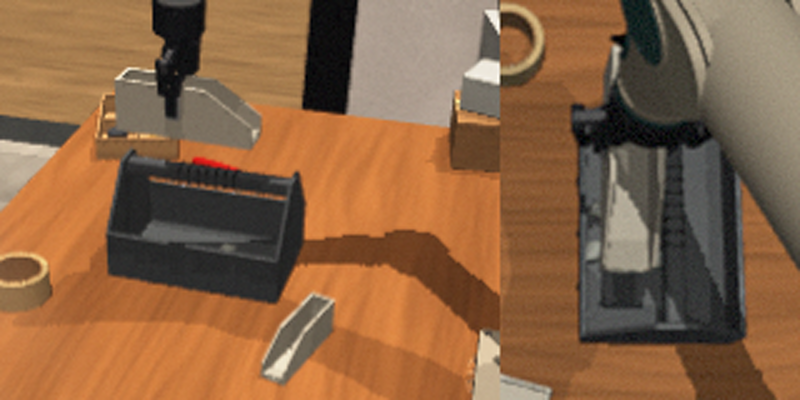

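The front half of the bin is empty, but its back half is hidden, and the 2.5 N reading suggests something may still be inside. I'll average the force and look again from a better angle.

```bash
python3 - <<'E'
from h import *
F=[]
for i in range(12):
    im=ctrl.get_image('top'); F.append(ctrl.read_state()['force'])
print(np.mean(F,0),np.std(F,0))
# predicted visibility: project bin interior back floor region in top and side
s=ctrl.read_state(); R0=R.from_euler('xyz',s['tool_rot']); g=s['eef_pos']+R0.apply([0,0,54])
for n in('t4','s4'):
    im=load(n); print(n,[proj(im,g+R0.apply([dx,dy,dz])).round().tolist()[0] for dx,dy,dz in((-93,26,-35),(-93,-26,-35),(-93,0,42),(-40,0,42),(0,0,42))])
E
```

```text
[-0.0931579  -0.00976143 -1.11087854] [0.44907817 0.49845269 0.3455514 ]
t4 [[374.0, 117.0], [395.0, 117.0], [380.0, 129.0], [381.0, 148.0], [381.0, 163.0]]
s4 [[285.0, 121.0], [291.0, 116.0], [289.0, 138.0], [302.0, 139.0], [312.0, 141.0]]
```

The average is 1.1 N, which matches the empty bin (1.3 N). I'll carry it back to its spot.

send_rows:
  rows:
    - [[0.8,3.3,0,0,0,0.03],[1.6,7,0,0,0,0.06],[2.5,11,0,0,0,0.09],[3.4,15,0,0,0,0.12],[4.3,19,0,0,0,0.15],[5.2,23,0,0,0,0.18],[6,26.5,0,0,0,0.21],[6.8,30,0,0,0,0.23],[7.5,32.8,0,0,0,0.246],[7.5,32.8,0,0,0,0.246]]

```text
clock: 19.5
eef_pos: [511.2, 204.8, 359.2]
tool_rot: [3.132, 0.002, 2.877]
force: [-0.1, 0.1, -0.5]
width: 51.2
gripper_force: 56.8
```

```bash
python3 - <<'E'
from h import *
plan([514,200,47],164.4)
E
```

```text
t 19.5 move [-0.35 -0.65 25.82] [0.01  0.002 0.007] grasp now [511.4 205.3 305.2] rpy [3.132e+00 2.000e-03 2.877e+00] q [ 0.17  0.57 -0.95  1.71  0.5   1.12  0.38] F [-0.1  0.1 -0.5] w 51.2 56.820656061172485
```

send_rows:
  rows:
    - [[-0.3,-0.5,3,0,0,0],[-0.3,-0.5,7,0,0,0],[-0.3,-0.5,11,0,0,0],[-0.3,-0.5,15,0,0,0],[-0.3,-0.5,18,0,0,0],[-0.3,-0.5,20.5,0,0,0],[-0.3,-0.5,22.5,0,0,0],[-0.3,-0.5,24,0,0,0],[-0.3,-0.5,24.5,0,0,0],[-0.3,-0.5,24.5,0,0,0]]

```text
clock: 20.5
eef_pos: [515.7, 194.8, 113.0]
tool_rot: [3.136, 0.002, 2.869]
force: [0.1, -0.5, -1.5]
width: 51.3
gripper_force: 56.9
```

```bash
python3 - <<'E'
from h import *
plan([511.5,203,46.5],164.4)
E
```

```text
t 20.5 move [0.63 0.67 1.25] [ 0.005  0.002 -0.   ] grasp now [515.9 195.1  59. ] rpy [3.136e+00 2.000e-03 2.869e+00] q [ 0.01  0.86 -0.66  1.93  0.87  0.66  0.09] F [ 0.1 -0.5 -1.5] w 51.3 56.92258358001709
```

send_rows:
  rows:
    - [[0,0,0.5,0,0,0],[0,0,0.9,0,0,0],[0,0,1.1,0,0,0],[0,0,1.25,0,0,0],[0,0,1.3,0,0,0],[0,0,1.3,0,0,0]]

```text
clock: 21.1
eef_pos: [515.8, 195.1, 100.6]
tool_rot: [3.136, 0.003, 2.869]
force: [0.9, -0.5, 0.8]
width: 51.5
gripper_force: 57.3
```

send_rows:
  rows:
    - [[0,0,0,0,0,0],[0,0,0,0,0,0],[0,0,0,0,0,0],[0,0,0,0,0,0],[0,0,0,0,0,0],[0,0,0,0,0,0],[0,0,0,0,0,0],[0,0,0,0,0,0]]
  grip: 0

```text
clock: 21.9
eef_pos: [515.7, 195.0, 100.3]
tool_rot: [3.136, 0.002, 2.869]
force: [0.8, -0.1, -0.9]
width: 85.2
gripper_force: 0.0
```

send_rows:
  rows:
    - [[0,0,-2,0,0,0],[0,0,-5,0,0,0],[0,0,-9,0,0,0],[0,0,-13,0,0,0],[0,0,-17,0,0,0],[0,0,-21,0,0,0],[0,0,-25,0,0,0],[0,0,-25,0,0,0]]

```text
clock: 22.7
eef_pos: [516.4, 195.8, 355.6]
tool_rot: [3.129, 0.01, 2.869]
force: [-0.4, 0.4, -0.5]
width: 85.7
gripper_force: 0.0
```

```bash
python3 - <<'E'
from h import *
plan([550.5,-191,300],178.6); plan([550.5,-191,157],178.6)
grab('top','t5'); b=cv2.imread('pics/t5.png')[120:260,230:440]
cv2.imwrite('pics/c5.png',cv2.resize(b,None,fx=3.8,fy=3.8,interpolation=cv2.INTER_CUBIC))
E
```

```text
t 22.7 move [-13.71 -36.33  -0.15] [ 0.011  0.011 -0.248] grasp now [517.1 196.3 301.6] rpy [3.129 0.01  2.869] q [ 0.19  0.57 -0.94  1.72  0.51  1.1   0.38] F [-0.4  0.4 -0.5] w 85.7 0.0
t 22.7 move [-13.57 -36.51  14.15] [ 0.011  0.011 -0.248] grasp now [517.1 196.3 301.6] rpy [3.129 0.01  2.869] q [ 0.19  0.57 -0.94  1.72  0.51  1.1   0.38] F [-0.4  0.4 -0.5] w 85.7 0.0
```

View pics/c5.png

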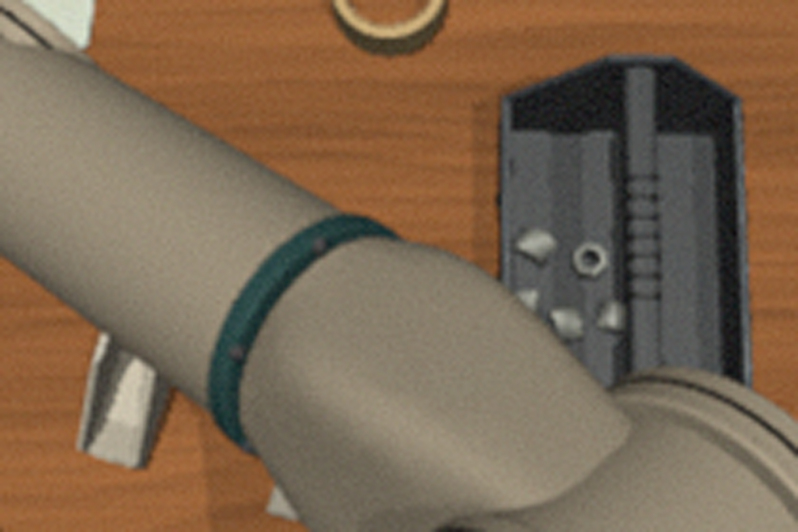

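The view shows all five couplings in the tote's left half, at crop (535,245), (590,258), (527,298), (567,320) and (610,316). The tote hasn't moved. Next is the handle.

```bash
python3 - <<'E'
from simx import *
im=load('t5'); c=onz(im,[(230+x/3.8,120+y/3.8) for x,y in((535,245),(590,258),(527,298),(567,320),(610,316))],15); print(c.round(),c.mean(0).round(), onz(im,[(230+642/3.8,120+238/3.8)],169))
s=ctrl.read_state()
for o in seq(s['qpos'],[([517,196,302],164.4,0),([548,-191,302],178.6,0),([548,-191,155],178.6,0),([548,-191,265],178.6,0)]): print(o[0].round(2),round(o[1],1))
E
```

```text
[[ 580. -129.   15.]
 [ 568. -175.   15.]
 [ 534. -121.   15.]
 [ 515. -154.   15.]
 [ 518. -190.   15.]] [ 543. -154.   15.] [[ 548.42090415 -191.51731105  169.        ]]
[ 0.9   0.66 -1.04  1.66  0.61  1.18  1.26] 0.0
[ 0.82  0.82 -0.89  1.81  0.8   0.92  1.11] 0.0
[ 0.89  0.7  -1.01  1.71  0.65  1.11  1.22] 0.0
```

send_rows:
  rows:
    - [[-1.4,-3.6,0,0,0,-0.02],[-2.8,-7.4,0,0,0,-0.05],[-4.2,-11.2,0,0,0,-0.08],[-5.6,-15,0,0,0,-0.11],[-7,-18.8,0,0,0,-0.14],[-8.4,-22.6,0,0,0,-0.17],[-9.8,-26.4,0,0,0,-0.2],[-11.2,-30.2,0,0,0,-0.22],[-12.6,-33.7,0,0.01,0.01,-0.25],[-13.5,-36.3,0,0.01,0.01,-0.25]]

```text
clock: 23.75
eef_pos: [546.4, -195.3, 346.5]
tool_rot: [-3.138, -0.01, 3.117]
force: [0.6, 0.7, -0.2]
width: 85.7
gripper_force: 0.0
```

send_rows:
  rows:
    - [[0,0,0,0,0,0],[0,0,0,0,0,0],[0,0,0,0,0,0]]

```text
clock: 24.05
eef_pos: [546.8, -190.6, 348.0]
tool_rot: [-3.139, -0.008, 3.121]
force: [-0.4, -0.1, -0.1]
width: 85.4
gripper_force: 0.0
```

```bash
python3 - <<'E'
from h import *
plan([547,-191,157],178.6)
E
```

```text
t 24.05 move [-1.40e-01 -1.00e-02  1.37e+01] [-0.003 -0.008  0.004] grasp now [ 546.4 -190.7  294. ] rpy [-3.139 -0.008  3.121] q [ 0.89  0.66 -1.02  1.64  0.6   1.19  1.27] F [-0.4 -0.1 -0.1] w 85.4 0.0
```

send_rows:
  rows:
    - [[-0.1,0,2,0,-0.008,0],[-0.1,0,5,0,-0.008,0],[-0.1,0,8,0,-0.008,0],[-0.1,0,10.5,0,-0.008,0],[-0.1,0,12.5,0,-0.008,0],[-0.1,0,13.5,0,-0.008,0],[-0.1,0,13.7,0,-0.008,0],[-0.1,0,13.7,0,-0.008,0]]

```text
clock: 24.85
eef_pos: [547.5, -191.9, 212.0]
tool_rot: [-3.138, 0.001, 3.12]
force: [-0.0, -0.1, 0.3]
width: 85.2
gripper_force: 0.0
```

```bash
python3 - <<'E'
from h import *
plan([548,-191,156],178.6)
E
```

```text
t 24.85 move [-0.05  0.09  0.2 ] [-0.003  0.001  0.003] grasp now [ 547.5 -192.1  158. ] rpy [-3.138e+00  1.000e-03  3.120e+00] q [ 0.82  0.81 -0.9   1.79  0.78  0.94  1.13] F [-0.  -0.1  0.3] w 85.2 0.0
```

send_rows:
  rows:
    - [[0,0.1,0.2,0,0,0],[0,0.1,0.2,0,0,0],[0,0.1,0.2,0,0,0],[0,0.1,0.2,0,0,0],[0,0.1,0.2,0,0,0],[0,0.1,0.2,0,0,0],[0,0.1,0.2,0,0,0],[0,0.1,0.2,0,0,0],[0,0.1,0.2,0,0,0],[0,0.1,0.2,0,0,0]]
  grip: 255

```text
clock: 25.85
eef_pos: [547.2, -192.1, 209.9]
tool_rot: [-3.137, 0.001, 3.119]
force: [-1.0, -2.9, 5.3]
width: 23.3
gripper_force: 60.4
```

send_rows:
  rows:
    - [[0,0,-0.2,0,0,0],[0,0,-0.5,0,0,0],[0,0,-1,0,0,0],[0,0,-1.5,0,0,0],[0,0,-2,0,0,0],[0,0,-2,0,0,0],[0,0,-2,0,0,0]]

```text
clock: 26.55
eef_pos: [547.1, -191.6, 229.6]
tool_rot: [-3.138, 0.001, 3.119]
force: [-0.5, 0.6, -7.7]
width: 23.0
gripper_force: 59.1
```

```bash
python3 - <<'E'
from h import *
print(ctrl.read_state()['torque']); plan([548,-191,256],178.6)
E
```

```text
[-0.12211787  0.04009279 -0.03305245]
t 26.55 move [-0.1   0.03 -8.04] [-0.004  0.001  0.002] grasp now [ 547.1 -191.8  175.6] rpy [-3.138e+00  1.000e-03  3.119e+00] q [ 0.83  0.78 -0.92  1.78  0.75  0.97  1.15] F [-0.5  0.6 -7.7] w 23.0 59.09413039684296
```

The arm now carries 7.7 N (about 0.8 kg), which fits the loaded tote. I'll keep lifting.

send_rows:
  rows:
    - [[0,0,-0.5,0,0,0],[0,0,-1.5,0,0,0],[0,0,-2.7,0,0,0],[0,0,-4,0,0,0],[0,0,-5.3,0,0,0],[0,0,-6.5,0,0,0],[0,0,-7.4,0,0,0],[0,0,-8,0,0,0],[0,0,-8,0,0,0],[0,0,-8,0,0,0]]

```text
clock: 27.55
eef_pos: [546.8, -191.4, 309.2]
tool_rot: [-3.138, -0.0, 3.119]
force: [-0.4, 0.6, -7.5]
width: 23.4
gripper_force: 59.4
```

```bash
python3 - <<'E'
from h import *
print(ctrl.read_state()['torque']); plan([548,-191,256],178.6)
grab('side','s6'); grab('top','t6')
a=cv2.imread('pics/s6.png')[90:290,230:400]; b=cv2.imread('pics/t6.png')[90:290,230:450]
cv2.imwrite('pics/c6.png',cv2.resize(np.hstack([a,b]),None,fx=2,fy=2.8,interpolation=cv2.INTER_CUBIC))
E
```

```text
[-0.062728    0.0627792   0.06067389]
t 27.55 move [-0.12  0.04 -0.08] [-0.004 -0.     0.002] grasp now [ 546.7 -191.6  255.2] rpy [-3.138 -0.     3.119] q [ 0.87  0.7  -0.99  1.7   0.65  1.11  1.23] F [-0.4  0.6 -7.5] w 23.4 59.37422811985016
```

View pics/c6.png

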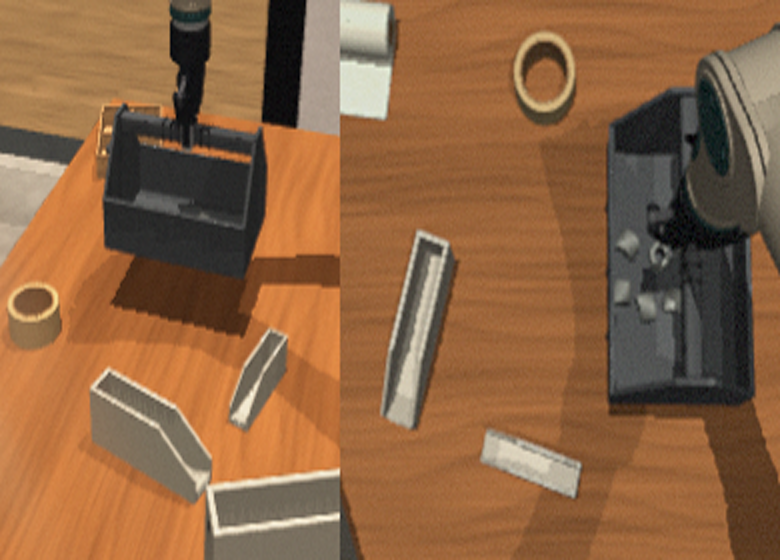

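```bash
python3 - <<'E'
from h import *
s=load('s6'); t=load('t6')
P=np.array([[689,-98.8,80],[411.6,-91.6,80],[689,-98.8,2],[411.6,-91.6,2]])+[0,-.5,98.5]
print('side pred',proj(s,P).round(1).tolist()); print('top pred',proj(t,P[:2]).round(1).tolist())
for d in(-5,5):
  Q=P.copy(); c=np.array([548,-191,256]); Q=c+R.from_euler('x',d,degrees=True).apply(Q-c); print(d,proj(s,Q).round(1).tolist(),proj(t,Q[:2]).round(1).tolist())
a=cv2.imread('pics/s6.png')
for p in proj(s,P): cv2.circle(a,tuple(int(q) for q in p*8+4),6,(0,0,255),-1,shift=3)
cv2.imwrite('pics/c7.png',cv2.resize(a[115:200,270:380],None,fx=6,fy=6,interpolation=cv2.INTER_CUBIC))
F=[ctrl.read_state()['eef_pos']]; ctrl.get_image('top'); print(ctrl.read_state()['eef_pos']-F[0])
E
```

```text
side pred [[282.3, 160.4], [352.8, 171.2], [283.1, 178.1], [351.9, 189.5]]
top pred [[364.9, 134.5], [365.1, 231.1]]
-5 [[283.0, 161.3], [353.2, 172.3], [284.4, 178.1], [352.6, 189.5]] [[367.2, 135.4], [367.4, 231.4]]
5 [[281.6, 159.2], [352.6, 169.8], [281.8, 177.8], [351.2, 189.1]] [[362.9, 133.4], [363.0, 230.8]]
[ 0.0517892  -0.00845342  0.00637074]
```

View pics/c7.png

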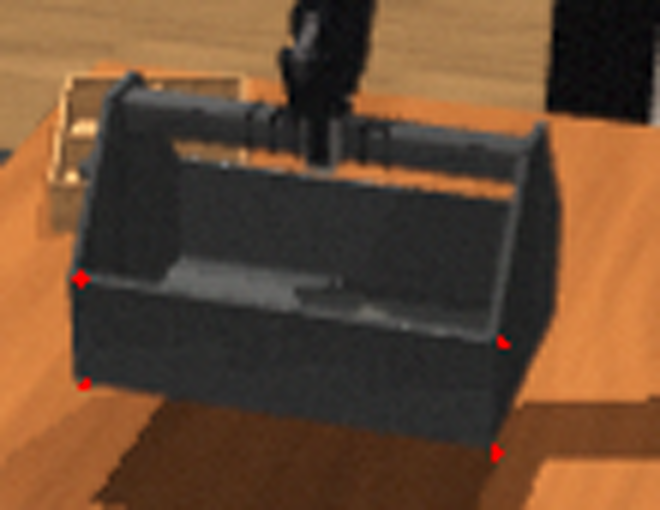

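The tote's rim matches the level prediction to about 1 px in both views, and the arm is still. I'll hand it in.

send_rows:
  rows:
    - [[0,0,0,0,0,0],[0,0,0,0,0,0],[0,0,0,0,0,0],[0,0,0,0,0,0],[0,0,0,0,0,0]]

```text
clock: 28.2
eef_pos: [547.1, -191.3, 309.5]
tool_rot: [-3.138, 0.0, 3.119]
force: [0.4, -0.6, -8.2]
width: 23.0
gripper_force: 59.4
```

```bash
python3 -c "
from cell import ctrl
print(ctrl.finish_job())"
```

```text
the job is handed in; nothing more can be done
None
```

I've handed the job in at 28.2 s (no verdict came back): all five couplings are in the tote, the empty bin stands upright and released near its starting spot, and the arm is holding the tote level and still about 10 cm above the table.

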